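# Rack the solder reels on their stand

### The job

Stack the three solder reels on the square stand over its hole, the largest at the bottom, the medium one on it and the smallest on top, and lock the stack with the spindle: snap it forward out of its sprung clip and stand it down through all three reels, fully home in the stand's hole. Leave the flux tin, the jar and the bottle where they stand.

Things in the scene. Friction and masses are not known exactly. Their poses are not given: they have to be found in the camera images.
- stand: Reel stand: square blue-painted metal plate 90 x 90 mm, 16 mm thick, fixed to the table. A round blind hole, 22 mm diameter with a 2 mm chamfer, 12 mm deep from the top (its floor is 4 mm above the table), lies in its middle. Origin: centre of its underside, on the hole's axis; z up.
- reel_large: Solder reel, the largest of the three: black plastic spool wound with grey wire, lying flat with its open bore upward. Outside diameter 66 mm, height 24 mm, bore 24 mm diameter right through; about 200 g. Origin: centre of its underside on the bore's axis; z up along the bore. Loose.
- reel_medium: Solder reel, the middle one of the three: black plastic spool wound with grey wire, lying flat with its open bore upward. Outside diameter 54 mm, height 22 mm, bore 24 mm diameter right through; about 130 g. Origin: centre of its underside on the bore's axis; z up along the bore. Loose.
- reel_small: Solder reel, the smallest of the three: black plastic spool wound with grey wire, lying flat with its open bore upward. Outside diameter 42 mm, height 20 mm, bore 24 mm diameter right through; about 80 g. Origin: centre of its underside on the bore's axis; z up along the bore. Loose.
- spindle: Loose upright spindle in the clip, 114 mm long, about 90 g. From below: brass foot 14 mm diameter, 14 mm high, chamfered; brass shaft 10 mm diameter up to 86 mm; black round grip 20 mm diameter from 86 to 114 mm. Foot rests on the clip's foot plate. Passes the reels' bores; home in the stand, its grip begins 8 mm above the stacked reels. Origin: centre of its underside; z along its axis.
- clip: Fixed holder: steel foot plate 8 mm thick, 90 mm along x by 70 mm; behind the spindle a 72 mm high column with two sprung jaws, 52 to 66 mm above the table, round the spindle's shaft. Mouth opens along body -x: a level pull that way, 10 to 14 N, frees the spindle after 25 mm. Its wide foot stops it being lifted straight out. Origin: on the table, 8 mm under the clipped spindle's underside.
- flux_tin: Bystander: closed flat metal tin, 54 mm diameter, 21 mm high, no bore. Origin: centre of its underside. Loose.
- flux_jar: Bystander: low amber glass jar with a white cap, 54 mm diameter, 42 mm high. Origin: centre of its underside. Loose.
- bottle: Bystander: small amber glass bottle with a black cap, 36 mm diameter, 85 mm high. Origin: centre of its underside. Loose.

How it is judged:
By the outcome, as a careful person would: the job done as asked, in the order asked, and still so for the second after the job is handed in, with the robot touching nothing.
It also fails if it takes over 99 s, if anything falls off the work surface, if the arm or the gripper's body presses on something with over 40 N, if the wrist force passes 120 N, or if a joint passes its speed limit or range.

### The arm

A 7-joint arm with a two-finger parallel gripper is mounted at the origin on the work surface. World frame = base frame: x ahead of the robot, y to its left, z up, the work surface at z = 0. Lengths are in m, angles in degrees, forces in N, time in s.
With the tool pointing down it reaches from about 0.425 to 1.025 m from the base axis. Payload 9.4 kg.
Tool frame: the origin (TCP) lies at the very end of the fingers, on their centre line; the grasp point (between the pads) lies 19 mm behind it; x points along the fingers, y is the direction in which the jaws open and shut, and the axes are right-handed (so a half turn about x gives the same grasp; the last joint's range is limited). The gripper opens to 93 mm and grips with 3 to 60 N. Pads are 15 mm wide; open, the fingers measure 128 mm over their backs; the gripper's body (75 mm by 188 mm) begins 65 mm behind the grasp point.
Start: joints at [-77.447, 34.337, -0.143, 91.639, 0.103, 54.024, -4.572], TCP at [0.211, 0.694, 0.193] pointing down, gripper open.
Joint ranges: [-147.43, 147.43], [-19.82, 112.94], [-74.19, 73.91], [6.32, 146.72], [-59.91, 239.91], [6.04, 106.73], [-150.56, 150.56]. Speed limits (degrees/s): [127.2, 127.2, 172.46, 172.46, 180, 180, 180].

### API

Orientations are given as [roll, pitch, yaw] about the fixed x, y, z axes, in that order (R = Rz(yaw) Ry(pitch) Rx(roll)).
In Python, from rig import env gives the robot as it stands. The module is installed in compiled form; this text tells all that it offers.
- The arm moves only by the tool apply_moves, never from a script. Its argument "rows" is one flat list of numbers, 7 for each row, row after row: the shift along the tool's x, y, z in cm, then the turn, a rotation vector about the tool's x, y, z in degrees, then the opening, from 0 (shut) to 1 (fully open). A call has 1 to 12 rows; each row shifts and turns the commanded pose from where the row before left it, along the tool's axes as they then stand; what a row does not reach is not made up. A row lasts 1/10 s, in which the tool goes at most 50 mm and 8.59 degrees, less where a joint would pass 70% of its speed; a pose out of reach is approached as far as the arm can. A call with a gripper value outside its range is refused whole. The fingers move at their own pace and stop on an object; "squeeze" is the grip in N (left out, the last holds). Time passes only in rows, so rows that do not move let the fingers close. It gives the time, the measured TCP pose, the force and the opening at its end, in the units of the state.
- env.observe(): the state, without advancing time (a new reading comes with each control period).
- env.read_camera(name): name is "scene" or "side" or "wrist"; returns the picture (420x560x3 uint8, red, green, blue); there is no depth.
- env.camera_model(name): a dict with "fx", "fy", "cx", "cy" (pixels), "world_from_camera" (4x4, takes a point from camera to world coordinates). Camera axes: x right, y down, z forward; pixel columns grow to the right and rows downward; lengths in m; the calibration is good to about 2 mm. A picture is of the moment at which its call begins: read the wrist's pose just before it. camera_model takes no time and is no camera call; for the wrist camera it gives the pose at the moment of the call.
- env.job_done(): hands the job in, once; it reports no verdict.
The state is a dict: "t": time; "joint_positions": joint angles; "joint_vel": joint speeds; "joint_torque": joint torques, N m; "position": TCP position; "tcp_rot": TCP orientation; "contact_force": force on the tool from outside, world axes, zero at the start; "torque": the same for the moment, N m; "gripper_width": opening from 0.0 (shut) to 1.0 (fully open).
Only numpy, scipy, OpenCV 4.12 (cv2) and the standard library are available. Lean on these libraries where they do the work, as an engineer would, in place of code of your own. Each camera call takes 0.05 s, during which the arm holds its last target.

## Working session

There is one attempt and no reset: what is moved stays moved. The work goes in short steps, Python scripts to look and compute and a tool call to move; the robot and the scene stay as the last step left them, time stands still between calls to the robot, and variables do not carry over. Pictures are saved under pics/ and viewed, and the job is handed in when it is done.

Besides the shell and the picture viewer there is one more tool, called after "Emit:" as name(argument=value, ...) on one line, values as JSON. apply_moves: Moves the arm, as the interface text tells. Its arguments: {"type":"object","properties":{"rows":{"type":"array"},"squeeze":{"type":"number"}},"required":["rows"]}

```bash
ls; mkdir -p pics; python3 - <<'E'
from rig import env
import cv2,numpy as np
np.set_printoptions(precision=4,suppress=True)
for n in("scene","side","wrist"):
    m=env.camera_model(n); im=env.read_camera(n); cv2.imwrite(f"pics/{n}0.png",im[:,:,::-1]); print(n,m["fx"],m["cx"],m["cy"]);print(np.array(m["world_from_camera"]))
s=env.observe();print(s)
E
```

```text
pics
scene 378.9551394345937 282.7315289629195 208.3671905813854
[[ 0.1299  0.8151 -0.5646  0.9648]
 [ 0.9915 -0.1008  0.0826 -0.0603]
 [ 0.0104 -0.5705 -0.8213  0.6083]
 [ 0.      0.      0.      1.    ]]
side 520.7404133160954 278.4713011803234 211.08912893763792
[[ 0.7427 -0.4377  0.5067  0.0275]
 [-0.6694 -0.5005  0.549  -0.6319]
 [ 0.0133 -0.747  -0.6647  0.8158]
 [ 0.      0.      0.      1.    ]]
wrist 361.9124753501934 276.22406110526674 218.21239512694956
[[ 0.2911  0.9287  0.2298  0.149 ]
 [ 0.9567 -0.2821 -0.0717  0.713 ]
 [-0.0018  0.2407 -0.9706  0.3847]
 [ 0.      0.      0.      1.    ]]
{'t': 0.15, 'joint_positions': array([-77.447 ,  34.3761,  -0.1457,  91.6701,   0.1022,  54.0241,
        -4.5722]), 'joint_vel': array([ 0.0495, -0.1189, -0.0248, -0.0216, -0.0725,  0.0626,  0.0568]), 'joint_torque': array([  0.0028, -76.5583,   1.499 , -25.2568,  -0.0524,   0.0148,
         0.0001]), 'position': array([0.2112, 0.6931, 0.1921]), 'tcp_rot': array([ -85.1075,   89.9298, -102.0523]), 'contact_force': array([-0.4781,  0.6847,  0.1083]), 'torque': array([-0.0092,  0.0147, -0.0071]), 'gripper_width': 0.9978039560227814}
```

View pics/scene0.png

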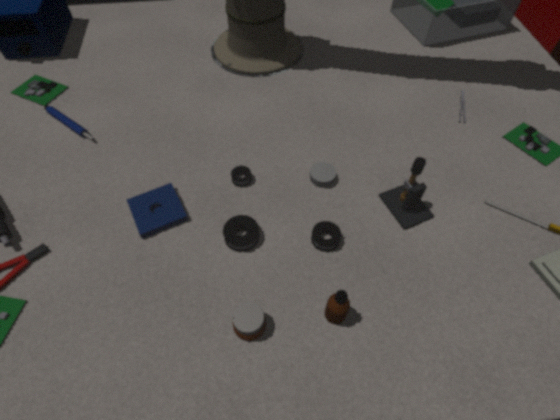

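View pics/side0.png

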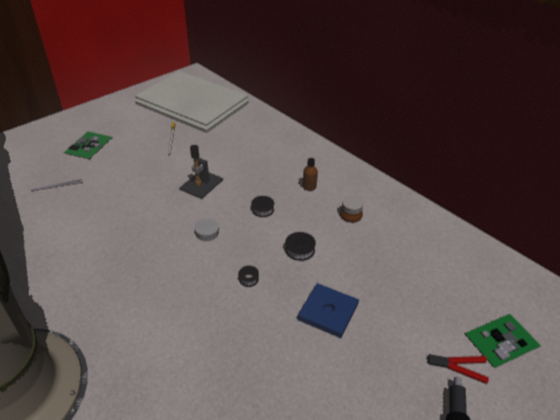

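View pics/wrist0.png

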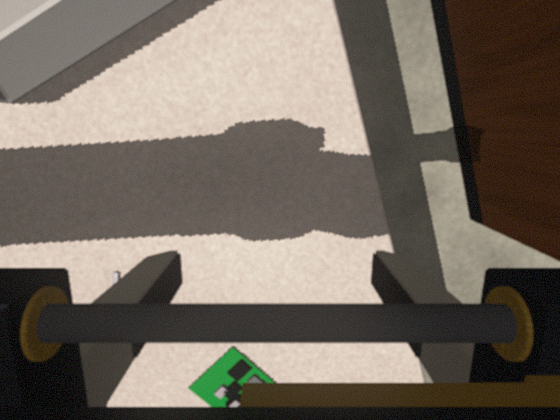

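The scene view shows the stand at about (157,210), the large reel (241,233), medium (326,236), small (241,176), the tin (323,174) and the clip with spindle (408,200). Next I'll zoom in to measure these.

```bash
python3 - <<'E'
import cv2,numpy as np
a=cv2.imread("pics/scene0.png")[150:350,115:445]; a=np.clip((a/255.)**.55*255,0,255).astype('uint8')
cv2.imwrite("pics/scene0z.png",cv2.resize(a,None,fx=2.4,fy=2.4,interpolation=cv2.INTER_CUBIC))
a=cv2.imread("pics/side0.png")[135:345,170:370]; a=np.clip((a/255.)**.55*255,0,255).astype('uint8')
cv2.imwrite("pics/side0z.png",cv2.resize(a,None,fx=2.8,fy=2.8,interpolation=cv2.INTER_CUBIC))
E
```

```text
(no output)
```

View pics/scene0z.png

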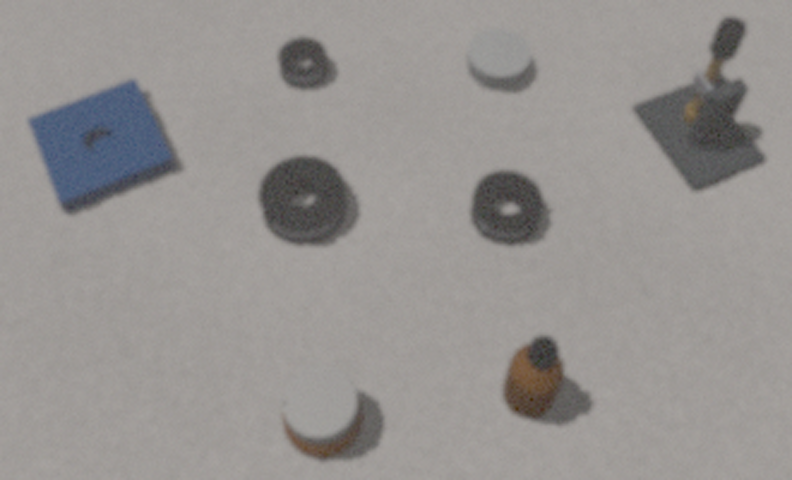

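View pics/side0z.png

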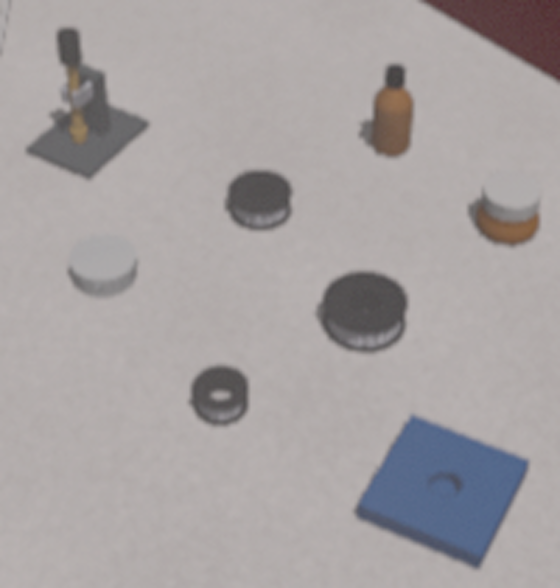

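```bash
cat > h.py <<'E'
from rig import env
import cv2,numpy as np
np.set_printoptions(precision=4,suppress=True)
def ray(m,u,v,z):
    T=np.array(m["world_from_camera"]);d=T[:3,:3]@np.array([(u-m["cx"])/m["fx"],(v-m["cy"])/m["fy"],1]);o=T[:3,3]
    return (o+d*(z-o[2])/d[2])
def proj(m,P):
    T=np.array(m["world_from_camera"]);p=(np.atleast_2d(P)-T[:3,3])@T[:3,:3]
    return np.c_[m["fx"]*p[:,0]/p[:,2]+m["cx"],m["fy"]*p[:,1]/p[:,2]+m["cy"]]
E
python3 - <<'E'
from h import *
S=env.camera_model("scene");D=env.camera_model("side")
sc=lambda u,v,z:ray(S,u/2.4+115,v/2.4+150,z)[:2]
sd=lambda u,v,z:ray(D,u/2.8+170,v/2.8+135,z)[:2]
for n,a,b,z in [("large",(303,198),(365,308),.024),("med",(508,205),(260,194),.022),("small",(304,61),(220,391),.020),("tin",(500,55),(103,258),.021),("jar",(322,402),(511,200),.042),("grip",(728,36),(69,45),.108),("foot",(693,113),(79,133),.015),("hole",(97,137),(445,484),.016)]:
    print(n,sc(*a,z),sd(*b,z))
print("stand",[sc(*p,.016) for p in [(30,120),(137,82),(174,157),(66,207)]],[sd(*p,.016) for p in [(414,418),(527,463),(478,561),(358,510)]])
print("clip",[sc(*p,.008) for p in [(635,107),(697,187),(763,158)]],[sd(*p,.008) for p in [(28,148),(90,176),(148,124)]])
print("bottle",sc(535,410,0),sd(390,152,0))
E
```

```text
large [ 0.6063 -0.0823] [ 0.5933 -0.0896]
med [0.6302 0.0694] [0.6211 0.0652]
small [ 0.4704 -0.0725] [ 0.4593 -0.0783]
tin [0.4847 0.0916] [0.478  0.0892]
jar [ 0.7689 -0.08  ] [ 0.7541 -0.0915]
grip [0.5582 0.2383] [0.5607 0.2387]
foot [0.5594 0.2377] [0.5601 0.2378]
hole [ 0.525  -0.2404] [ 0.5232 -0.242 ]
stand [array([ 0.5016, -0.2944]), array([ 0.4728, -0.211 ]), array([ 0.5517, -0.1799]), array([ 0.5873, -0.2596])] [array([ 0.549 , -0.1866]), array([ 0.5791, -0.2671]), array([ 0.4942, -0.2996]), array([ 0.4636, -0.2183])]
clip [array([0.5427, 0.1953]), array([0.6244, 0.222 ]), array([0.6046, 0.2829])] [array([0.519 , 0.2574]), array([0.5375, 0.191 ]), array([0.6186, 0.2156])]
bottle [0.778  0.0609] [0.7611 0.0519]
```

```bash
cat >> h.py <<'E'
from scipy.spatial.transform import Rotation as Ro
def pose():
    s=env.observe(); return s, s["position"], Ro.from_euler('xyz',s["tcp_rot"],degrees=True)
def to(x,y,z,jaw=None):
    """jaw: world angle deg of tool y. prints turn (rotvec, deg in tool frame) and shifts AFTER that turn (cm)"""
    s,p,R=pose(); M=R.as_matrix()
    print("t",s["t"],"p",p,"F",s["contact_force"],"w",s["gripper_width"],"jawang",np.degrees(np.arctan2(M[1,1],M[0,1])),"toolx",M[:,0])
    if jaw is not None:
        c=[]
        for a in (jaw,jaw+180):
            X=np.array([0,0,-1.]);Y=np.array([np.cos(np.radians(a)),np.sin(np.radians(a)),0]);T=Ro.from_matrix(np.c_[X,Y,np.cross(X,Y)])
            rv=(R.inv()*T).as_rotvec(degrees=True);c.append((np.linalg.norm(rv),rv,T))
        c.sort(key=lambda k:k[0]);print("turn",c[0][1], "(alt",c[1][1],")");R=c[0][2]
    d=R.inv().apply(np.array([x,y,z])-p)*100
    print("shift cm",d,"j7",s["joint_positions"][6],"j",s["joint_positions"])
E
python3 -c "
from h import *
to(.58,-.08,.25,90)"
```

```text
t 0.15 p [0.2112 0.6931 0.1921] F [-0.4781  0.6847  0.1083] w 0.9978039560227814 jawang 73.05518949901573 toolx [-0.0003 -0.0012 -1.    ]
turn [-16.9448  -0.0044   0.0703] (alt [163.0552   0.1007   0.0063] )
shift cm [ -5.7866 -77.3127  36.8775] j7 -4.572192009197355 j [-77.447   34.3761  -0.1457  91.6701   0.1022  54.0241  -4.5722]
```

Emit:
apply_moves(rows=[-1,0,0,8.1,0,0,1,-1,0,0,8.1,0,0,1,-1,0,0,8.1,0,0,1,-1,0,0,8.1,0,0,1,-1,0,0,8.1,0,0,1,-1,0,0,8.1,0,0,1,0,0,0,8.1,0,0,1,0,0,0,8.1,0,0,1,0,0,0,8.3,0,0,1])

```text
t: 1.05
position: [0.2112, 0.6934, 0.2526]
tcp_rot: [-24.6, 90.0, -115.0]
contact_force: [0.5, -0.3, 0.1]
gripper_width: 0.997
```

```bash
python3 -c "
from h import *
to(.53,-.09,.25,0)"
```

```text
t 1.05 p [0.2112 0.6934 0.2526] F [ 0.507  -0.3372  0.0577] w 0.997067014179086 jawang -0.3769962326101922 toolx [-0.0002 -0.0004 -1.    ]
turn [-0.377   0.0216  0.01  ] (alt [179.623    0.0156  -0.0339] )
shift cm [ 0.2618 31.8842 78.3368] j7 -66.5968941818689 j [-89.8897  32.5809  20.5122  88.9151 -12.4877  60.7947 -66.5969]
```

Emit:
apply_moves(rows=[0,1.9,4.6,0,0,0,1,0,1.9,4.6,0,0,0,1,0,1.9,4.6,0,0,0,1,0,1.9,4.6,0,0,0,1,0,1.9,4.6,0,0,0,1,0,1.9,4.6,0,0,0,1,0,1.9,4.6,0,0,0,1,0,1.9,4.6,0,0,0,1,0,1.9,4.6,0,0,0,1,0,1.9,4.6,0,0,0,1,0,1.9,4.6,0,0,0,1,0,1.9,4.6,0,0,0,1])

```text
t: 2.25
position: [0.4392, 0.1395, 0.253]
tcp_rot: [142.2, 90.0, 52.1]
contact_force: [0.2, 0.4, 0.8]
gripper_width: 1.0
```

Emit:
apply_moves(rows=[0,1.9,4.6,0,0,0,1,0,1.9,4.6,0,0,0,1,0,1.9,4.6,0,0,0,1,0,1.9,4.6,0,0,0,1,0,1.5,4.6,0,0,0,1,0,0,0,0,0,0,1,0,0,0,0,0,0,1])

```text
t: 2.95
position: [0.5294, -0.0899, 0.2525]
tcp_rot: [-78.2, 90.0, -168.4]
contact_force: [1.1, 0.1, -0.0]
gripper_width: 0.998
```

```bash
cat >> h.py <<'E'
import pickle
def shot(name,cam="wrist"):
    m=env.camera_model(cam);im=env.read_camera(cam);cv2.imwrite(f"pics/{name}.png",im[:,:,::-1]);pickle.dump(m,open(f"pics/{name}.pkl","wb"));return m,im
E
python3 -c "
from h import *
to(.53,-.09,.25,0)
m,im=shot('w1')
"
```

```text
t 2.95 p [ 0.5294 -0.0899  0.2525] F [ 1.0897  0.1064 -0.0025] w 0.9975419911572005 jawang -0.22003695499125395 toolx [-0.0008 -0.0002 -1.    ]
turn [-0.22    0.0091  0.0438] (alt [179.78     0.0688  -0.0142] )
shift cm [0.2521 0.0642 0.0137] j7 18.969503037244117 j [-20.7956  19.4336  32.8451 113.6919 -13.4776  50.6264  18.9695]
```

View pics/w1.png

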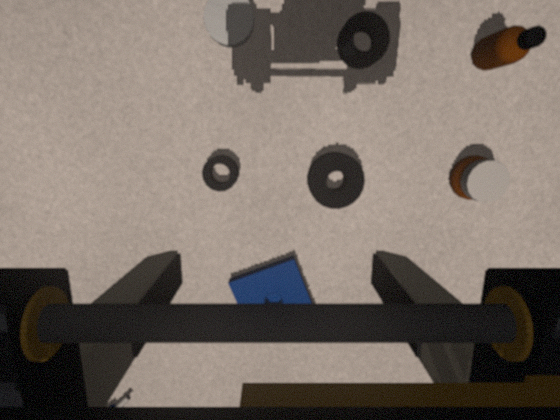

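The wrist view shows small (221,171), large (336,180), medium (363,40), tin (230,17) and part of the stand. I'll fit the reel outlines with overlays.

```bash
cat > fit.py <<'E'
from h import *
from scipy.optimize import minimize
def fitreel(im,m,x,y,z0,h,r,rb=.012):
    """fit top rim circle: maximise radial gradient (dark inside, light outside) using black top annulus"""
    g=cv2.GaussianBlur(cv2.cvtColor(im,cv2.COLOR_RGB2GRAY).astype(np.float32),(0,0),1.0)
    th=np.linspace(0,2*np.pi,72,endpoint=False);c=np.c_[np.cos(th),np.sin(th)]
    def samp(x,y,rad,z):
        uv=proj(m,np.c_[x+rad*c[:,0],y+rad*c[:,1],np.full(72,z)]).astype(np.float32)
        return cv2.remap(g,uv[:,0].reshape(1,-1),uv[:,1].reshape(1,-1),cv2.INTER_LINEAR)[0]
    def cost(p):
        o=np.clip(samp(p[0],p[1],r+.003,z0+h)-samp(p[0],p[1],r-.003,z0+h),0,40).mean()
        b=np.clip(samp(p[0],p[1],rb-.003,z0+h)-samp(p[0],p[1],rb+.003,z0+h),-10,40).mean()
        return -(o+.5*b)
    best=min(((cost((x+i*.002,y+j*.002)),x+i*.002,y+j*.002) for i in range(-10,11) for j in range(-10,11)))
    q=minimize(cost,best[1:],method="Nelder-Mead",options=dict(initial_simplex=[best[1:],(best[1]+.001,best[2]),(best[1],best[2]+.001)]))
    return q.x,q.fun
def draw(im,m,circs,name,crop,s):
    a=np.clip((im[:,:,::-1]/255.)**.5*255,0,255).astype('uint8')
    u0,v0,u1,v1=crop;a=cv2.resize(a[v0:v1,u0:u1],None,fx=s,fy=s,interpolation=cv2.INTER_CUBIC)
    th=np.linspace(0,2*np.pi,60)
    for x,y,z,r in circs:
        uv=proj(m,np.c_[x+r*np.cos(th),y+r*np.sin(th),np.full(60,z)]);uv=((uv+.5-[u0,v0])*s-.5)
        cv2.polylines(a,[np.round(uv*8).astype(np.int32)],True,(0,255,0),1,cv2.LINE_AA,3)
    cv2.imwrite(f"pics/{name}.png",a)
E
python3 - <<'E'
from fit import *
m=pickle.load(open("pics/w1.pkl","rb"));im=cv2.imread("pics/w1.png")[:,:,::-1]
cs=[]
for n,u,v,h,r in [("L",336,180,.024,.033),("M",363,40,.022,.027),("S",221,171,.020,.021)]:
    p=ray(m,u,v,h);q,f=fitreel(im,m,p[0],p[1],0,h,r);print(n,p,q,f)
    cs+=[(*q,h,r),(*q,h,.012),(*q,0,r)]
draw(im,m,cs,"w1f",(190,0,410,220),2.7)
E
```

```text
L [ 0.6001 -0.0821  0.024 ] [ 0.5984 -0.0802] -54.684410095214844
M [0.624  0.0684 0.022 ] [0.6239 0.0684] -47.63861083984375
S [ 0.4656 -0.0716  0.02  ] [ 0.4657 -0.0717] -56.123470306396484
```

View pics/w1f.png

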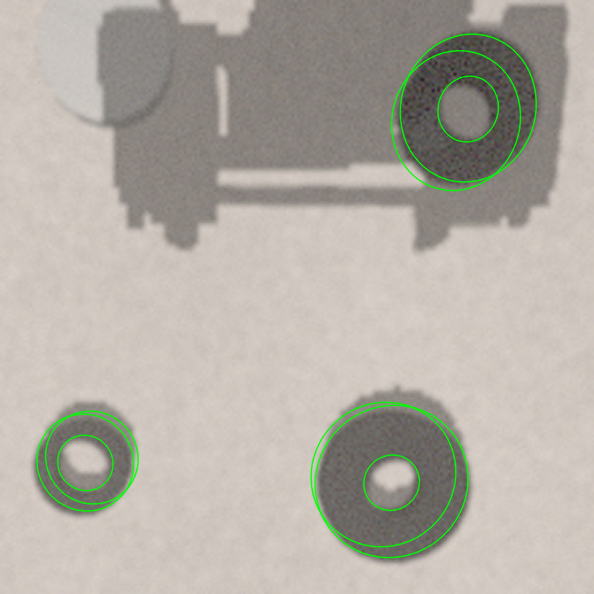

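Emit:
apply_moves(rows=[4,2.3,-0.3,0,0,0,1,4,2.3,-0.3,0,0,0,1,4,2.3,-0.3,0.2,0,0,1,4,0,0,0,0,0,1,3,0,0,0,0,0,1,0,0,0,0,0,0,1,0,0,0,0,0,0,1])

```text
t: 3.7
position: [0.5985, -0.0784, 0.0632]
tcp_rot: [-115.4, 89.9, 154.4]
contact_force: [0.0, -0.1, -0.2]
gripper_width: 0.999
```

```bash
python3 -c "
from fit import *
to(.5985,-.081,.004,0)
m,im=shot('w2')
q,f=fitreel(im,m,.5985,-.081,0,.024,.033);print(q,f)
draw(im,m,[(*q,.024,.033),(*q,.024,.012)],'w2f',(80,50,480,350),2)
to(q[0],q[1],.004,0)
"
```

```text
t 3.7 p [ 0.5985 -0.0784  0.0632] F [ 0.0096 -0.1227 -0.2302] w 0.9992182668200865 jawang -0.15156590434529987 toolx [-0.0009  0.0004 -1.    ]
turn [-0.1516 -0.025   0.0524] (alt [179.8484   0.0823   0.0393] )
shift cm [ 5.9232 -0.0007  0.2621] j7 27.752978017922963 j [-12.7588  37.6699  22.6159 114.8541 -26.0285  32.4327  27.753 ]
[ 0.6009 -0.08  ] -53.79197692871094
t 3.75 p [ 0.5993 -0.0788  0.0642] F [ 0.2756 -0.3645  0.2459] w 1.0020687066453782 jawang -0.1717949778975279 toolx [ 0.0012  0.0002 -1.    ]
turn [-0.1718 -0.0142 -0.0666] (alt [179.8282  -0.1045   0.0223] )
shift cm [6.0205 0.1646 0.1225] j7 27.762889469358274 j [-12.7531  37.5919  22.6552 114.8204 -26.0301  32.4276  27.7629]
```

View pics/w2f.png

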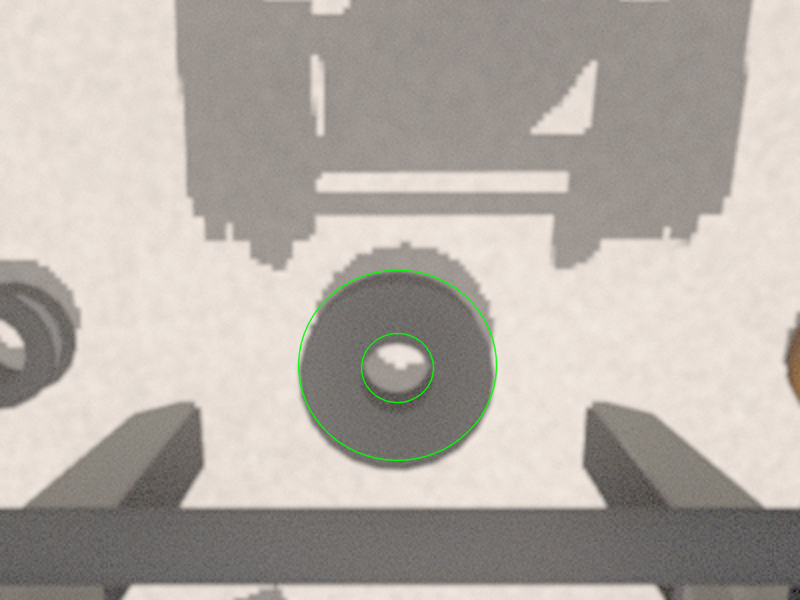

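Emit:
apply_moves(rows=[3,0.1,0.25,0,0,0,1,2,0,0,0,0,0,1,0.9,0,0,0,0,0,1,0,0,0,0,0,0,0.5,0,0,0,0,0,0,0.5,0,0,0,0,0,0,0.5,0,0,0,0,0,0,0.5,0,0,0,0,0,0,0.5], squeeze=30)

```text
t: 4.55
position: [0.6001, -0.0823, 0.0045]
tcp_rot: [86.1, 89.9, -4.1]
contact_force: [-0.6, 1.0, -0.5]
gripper_width: 0.622
```

Emit:
apply_moves(rows=[0,0,0,0,0,0,0.5])

```text
t: 4.65
position: [0.5998, -0.0823, 0.0041]
tcp_rot: [84.0, 90.0, -6.2]
contact_force: [0.9, -0.8, -0.1]
gripper_width: 0.537
```

```bash
python3 -c "
from fit import *
to(.600,-.082,.004,0)
m,im=shot('w3')
draw(im,m,[(.6,-.0815,.024,.033)],'w3f',(80,50,480,350),2)
"
```

```text
t 4.65 p [ 0.5998 -0.0823  0.0041] F [ 0.8634 -0.7543 -0.082 ] w 0.5372193796041334 jawang -0.2434444384307972 toolx [ 0.0004 -0.     -1.    ]
turn [-0.2434  0.0024 -0.0223] (alt [179.7566  -0.035   -0.0037] )
shift cm [ 0.0131  0.016  -0.031 ] j7 30.551586667227664 j [ -9.5454  42.418   18.3862 115.9941 -29.0729  25.9652  30.5516]
```

View pics/w3f.png

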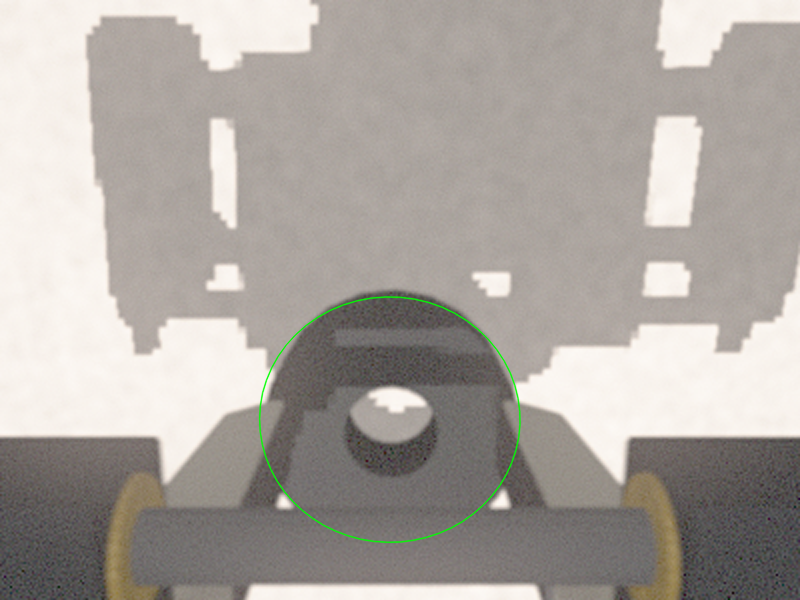

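Emit:
apply_moves(rows=[0,0,0,0,0,0,0.3,0,0,0,0,0,0,0.3,0,0,0,0,0,0,0.3,0,0,0,0,0,0,0.3])

```text
t: 5.1
position: [0.5997, -0.0823, 0.0038]
tcp_rot: [-76.0, 90.0, -166.3]
contact_force: [0.7, 0.8, -0.4]
gripper_width: 0.302
```

```bash
python3 -c "
from fit import *
to(.600,-.082,.004,0)
m,im=shot('w4')
draw(im,m,[(.6,-.0815,.024,.033),(.6,-.0815,.024,.012)],'w4f',(80,50,480,350),2)
"
```

```text
t 5.1 p [ 0.5997 -0.0823  0.0038] F [ 0.6962  0.8472 -0.4497] w 0.3015308363946808 jawang -0.24955628067895755 toolx [-0.0001 -0.     -1.    ]
turn [-0.2496  0.001   0.0039] (alt [179.7504   0.0061  -0.0015] )
shift cm [-0.0209  0.0318 -0.0343] j7 30.554560325274434 j [ -9.5323  42.4483  18.3731 115.9979 -29.0783  25.9564  30.5546]
```

View pics/w4f.png

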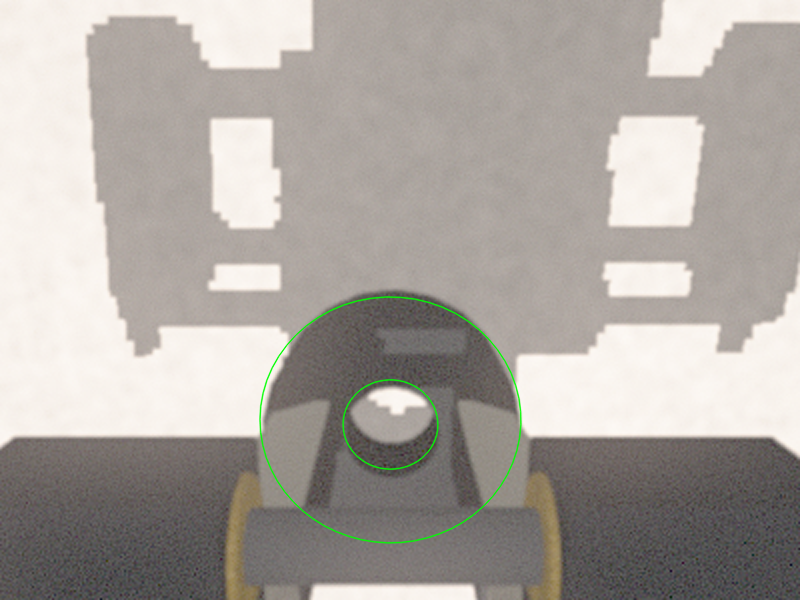

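```bash
python3 -c "
from fit import *
for n in('side','scene'):
    m,im=shot(n+'4',n); p=proj(m,[.6,-.082,.03])[0].astype(int);print(p)
    draw(im,m,[(.6,-.0815,.024,.033),(.6,-.0823,.004,.002)],n+'4f',(max(0,p[0]-110),max(0,p[1]-110),p[0]+110,p[1]+60),3.4)
"
```

```text
[300 239]
[240 227]
```

View pics/side4f.png

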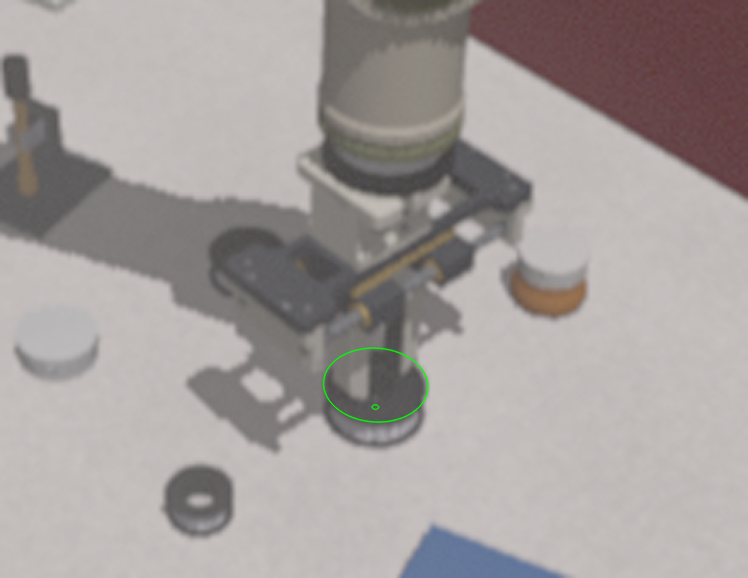

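View pics/scene4f.png

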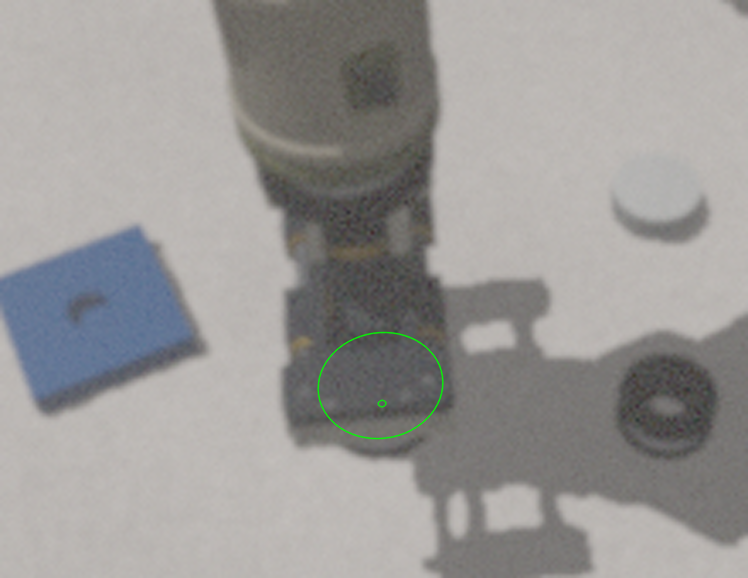

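```bash
python3 - <<'E'
from fit import *
pts={}
for n in('side','scene'):
    m=env.camera_model(n);im=cv2.imread(f"pics/{n}0.png")[:,:,::-1]
    c=[(.6,-.0815,.024,.033),(.6,-.0815,0,.033),(.624,.0684,.022,.027),(.624,.0684,0,.027),(.4657,-.0717,.02,.021),(.4657,-.0717,.0,.021),(.524,-.241,.016,.011)]
    draw(im,m,c,n+'0o',(140,140,360,260) if n=='scene' else (220,170,360,340),3.4)
E
```

```text
(no output)
```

View pics/side0o.png

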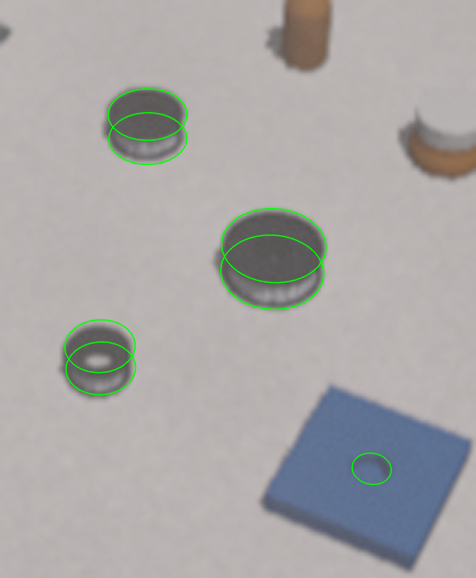

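View pics/scene0o.png

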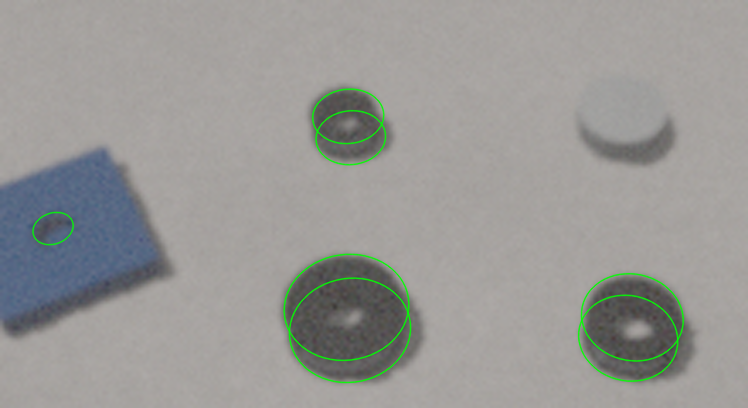

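```bash
python3 - <<'E'
from fit import *
a=cv2.imread("pics/side4.png")[190:275,260:340];a=np.clip((a/255.)**.5*255,0,255).astype('uint8')
cv2.imwrite("pics/side4z.png",cv2.resize(a,None,fx=7,fy=7,interpolation=cv2.INTER_CUBIC))
m=env.camera_model("side")
for z in(0,.01,.024,.03,.04): print(z,[(p-[260,190])*7 for p in proj(m,[[.586,-.082,z],[.614,-.082,z]])])
E
```

```text
0 [array([245.3846, 437.5812]), array([310.3621, 394.8324])]
0.01 [array([246.5047, 415.0017]), array([311.8489, 372.2848])]
0.024 [array([248.0955, 382.9366]), array([313.96  , 340.2707])]
0.03 [array([248.7854, 369.0294]), array([314.8755, 326.3877])]
0.04 [array([249.9465, 345.6267]), array([316.4158, 303.0285])]
```

View pics/side4z.png

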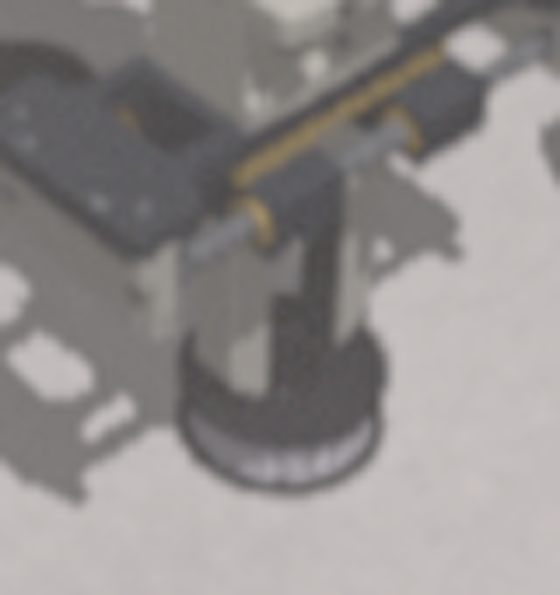

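View pics/w2.png

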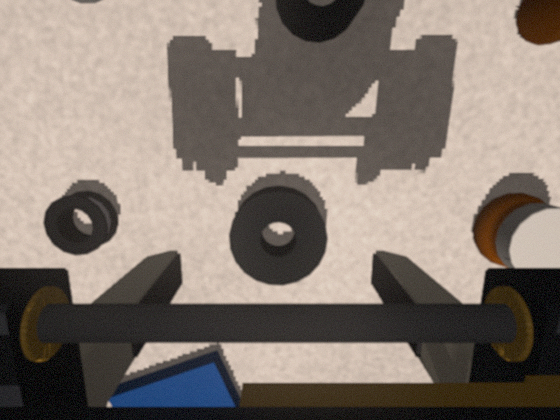

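The fingers closed to 28 mm over the reel and the reel did not move. The wrist geometry puts the visible fingertips about 27 mm above the reported TCP. I'll reopen and feel downward in small steps while watching the force.

Emit:
apply_moves(rows=[-0.5,0,0,0,0,0,1,0,0,0,0,0,0,1,0,0,0,0,0,0,1,0,0,0,0,0,0,1,0,0,0,0,0,0,1,0,0,0,0,0,0,1,0,0,0,0,0,0,1])

```text
t: 5.95
position: [0.5996, -0.0823, 0.0088]
tcp_rot: [-94.3, 90.0, 175.4]
contact_force: [-0.1, 0.5, -0.7]
gripper_width: 0.852
```

Emit:
apply_moves(rows=[0.5,0,0,0,0,0,1,0.3,0,0,0,0,0,1,0.1,0,0,0,0,0,1,0,0,0,0,0,0,1])

```text
t: 6.35
position: [0.5995, -0.0823, -0.0005]
tcp_rot: [-93.5, 90.0, 176.3]
contact_force: [-0.9, -0.4, -1.1]
gripper_width: 0.997
```

TCP is at z≈0 with no contact. Continuing down.

Emit:
apply_moves(rows=[0.4,0,0,0,0,0,1,0.4,0,0,0,0,0,1,0,0,0,0,0,0,1])

```text
t: 6.65
position: [0.5994, -0.0822, -0.0088]
tcp_rot: [-95.6, 90.0, 174.2]
contact_force: [-0.2, -0.8, 0.2]
gripper_width: 0.996
```

Emit:
apply_moves(rows=[0.4,0,0,0,0,0,1,0.3,0,0,0,0,0,1,0,0,0,0,0,0,1])

```text
t: 6.95
position: [0.5994, -0.0823, -0.0156]
tcp_rot: [-94.4, 90.0, 175.3]
contact_force: [-0.0, -0.2, -0.1]
gripper_width: 1.001
```

```bash
python3 -c "
from fit import *
to(.600,-.082,-.02,0)
m,im=shot('w5')
draw(im,m,[(.6,-.0815,.024,.033)],'w5f',(80,50,480,350),2)
m,im=shot('s5','side')
draw(im,m,[],'s5f',(250,180,360,280),6)
"
```

```text
t 6.95 p [ 0.5994 -0.0823 -0.0156] F [-0.0329 -0.2109 -0.1259] w 1.0012444081182708 jawang -0.24820350482958006 toolx [-0.0006  0.     -1.    ]
turn [-0.2482 -0.0028  0.0346] (alt [179.7518   0.0542   0.0043] )
shift cm [ 0.4377  0.0555 -0.0293] j7 31.29099257303824 j [ -8.5681  44.0399  16.9026 116.2657 -29.9457  23.8856  31.291 ]
```

View pics/w5f.png

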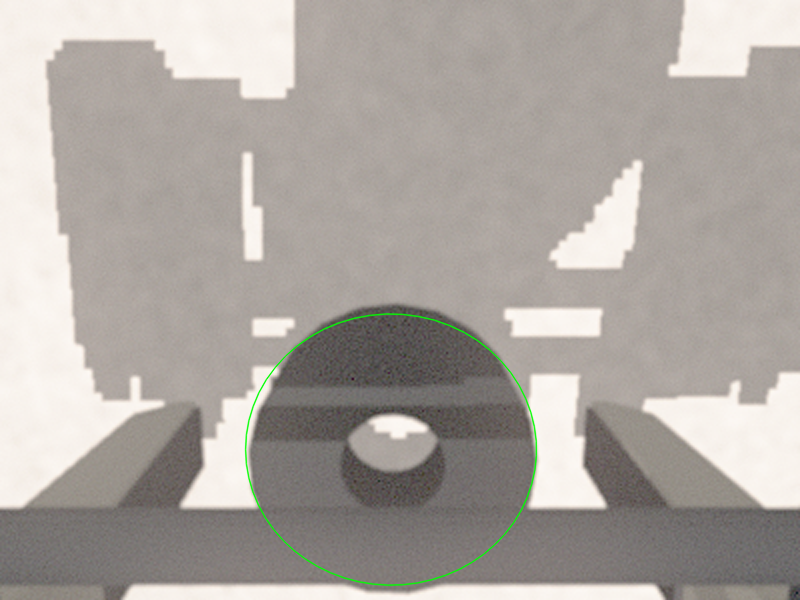

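View pics/s5f.png

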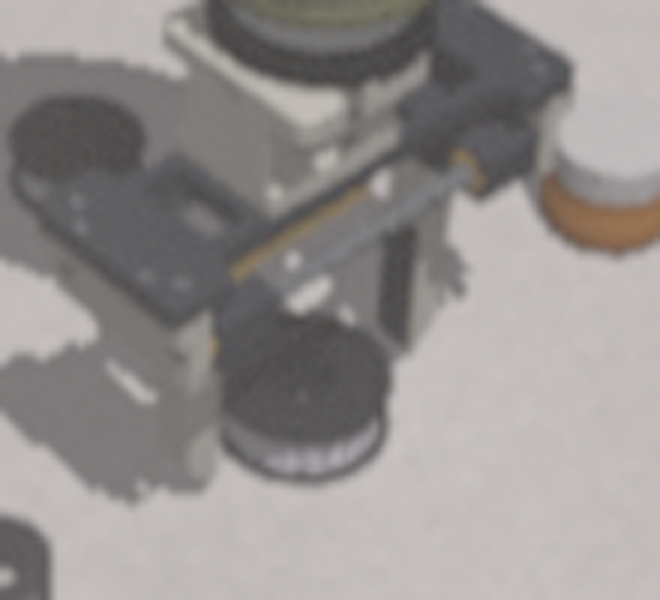

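Emit:
apply_moves(rows=[0.3,0.05,0,0,0,0,1,0.2,0,0,0,0,0,1,0,0,0,0,0,0,0.6,0,0,0,0,0,0,0.6,0,0,0,0,0,0,0.6,0,0,0,0,0,0,0.6,0,0,0,0,0,0,0.6], squeeze=30)

```text
t: 7.75
position: [0.6002, -0.0823, -0.0201]
tcp_rot: [77.9, 90.0, -12.4]
contact_force: [0.9, -0.8, 0.5]
gripper_width: 0.707
```

Emit:
apply_moves(rows=[0,0,0,0,0,0,0.6,0,0,0,0,0,0,0.6])

```text
t: 7.95
position: [0.6002, -0.0823, -0.0201]
tcp_rot: [141.4, 90.0, 51.1]
contact_force: [-0.8, 0.4, 0.4]
gripper_width: 0.709
```

Emit:
apply_moves(rows=[-1,0,0,0,0,0,0.6,-3,0,0,0,0,0,0.6,-4,0,0,0,0,0,0.6,-4,-1,3,0,0,0,0.6,-3,-1.5,4,0,0,0,0.6,-2,-1.5,4,0,0,0,0.6,0,-1.5,4,0,0,0,0.6,0,-1,4,0,0,0,0.6,0,-1,4,0,0,0,0.6,0,0,3,0,0,0,0.6,0,0,0,0,0,0,0.6,0,0,0,0,0,0,0.6])

```text
t: 9.15
position: [0.5244, -0.3401, 0.1481]
tcp_rot: [-156.8, 90.0, 112.8]
contact_force: [0.5, -0.1, -2.2]
gripper_width: 0.712
```

```bash
python3 -c "
from fit import *
to(.525,-.241,.06,0)
m,im=shot('w6')
draw(im,m,[(.5245,-.241,.016,.011)],'w6f',(0,0,560,420),1.4)
"
```

```text
t 9.15 p [ 0.5244 -0.3401  0.1481] F [ 0.4782 -0.1339 -2.217 ] w 0.7117875308615943 jawang -0.3414828908227508 toolx [-0.0001  0.0003 -1.    ]
turn [-0.3415 -0.0169  0.0072] (alt [179.6585   0.0112   0.0265] )
shift cm [ 8.8062  0.062  -9.9059] j7 47.60100186374722 j [ 10.6624  32.4747  25.9755 108.8127 -20.1007  43.2188  47.601 ]
```

View pics/w6f.png

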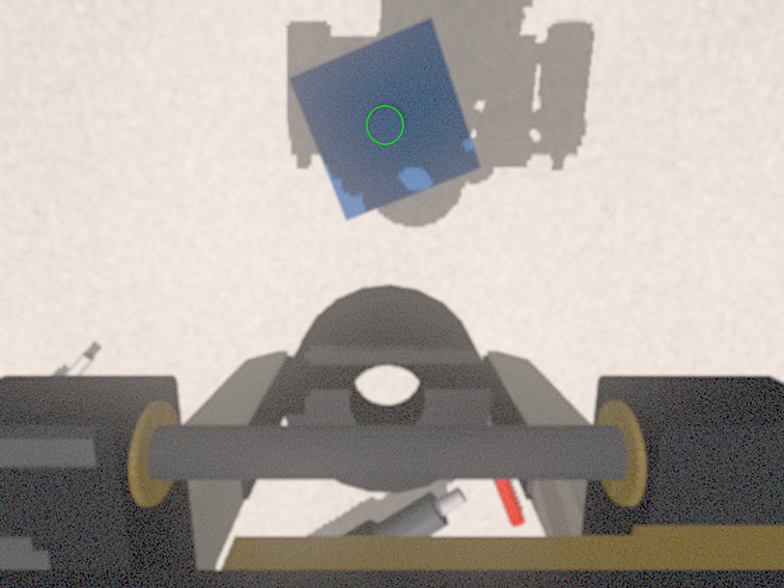

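```bash
python3 - <<'E'
from fit import *
m=pickle.load(open("pics/w6.pkl","rb"));im=cv2.imread("pics/w6.png")
P=[ray(m,(u+.5)/1.4-.5,(v+.5)/1.4-.5,.016)[:2] for u,v in[(291,78),(431,19),(480,166),(347,218)]]
P=np.array(P);print(P,P.mean(0),[np.linalg.norm(P[i]-P[i-1]) for i in range(4)])
hsv=cv2.cvtColor(im,cv2.COLOR_BGR2HSV);mask=cv2.inRange(hsv,(100,90,30),(125,255,255))[:200];
mask=(mask>0).astype('uint8');c=max(cv2.findContours(mask,cv2.RETR_EXTERNAL,cv2.CHAIN_APPROX_NONE)[0],key=cv2.contourArea)
r=cv2.boxPoints(cv2.minAreaRect(c));P=np.array([ray(m,u,v,.016)[:2] for u,v in r]);print(r,P,P.mean(0),[np.linalg.norm(P[i]-P[i-1]) for i in range(4)])
a=np.clip((im/255.)**.35*255,0,255).astype('uint8')[5:165,195:355]
cv2.imwrite("pics/w6h.png",cv2.resize(a,None,fx=4,fy=4,interpolation=cv2.INTER_CUBIC)[:600])
E
```

```text
[[ 0.4692 -0.2144]
 [ 0.5518 -0.1832]
 [ 0.5834 -0.2655]
 [ 0.5004 -0.2968]] [ 0.5262 -0.24  ] [np.float64(0.08808639554132035), np.float64(0.08839192827485912), np.float64(0.08811625321460759), np.float64(0.08869106922616339)]
[[206.854   51.8557]
 [306.8727  13.6668]
 [346.734  118.0652]
 [246.7152 156.2542]] [[ 0.4686 -0.2115]
 [ 0.5512 -0.1834]
 [ 0.5869 -0.2652]
 [ 0.4995 -0.2974]] [ 0.5265 -0.2394] [np.float64(0.09121151439468836), np.float64(0.08726127793642019), np.float64(0.08926725137197909), np.float64(0.0930890915664215)]
```

View pics/w6h.png

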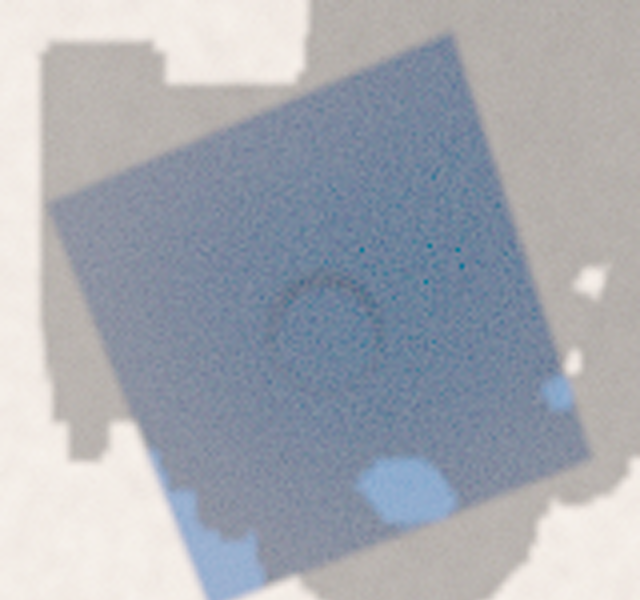

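```bash
python3 - <<'E'
from fit import *
m=pickle.load(open("pics/w6.pkl","rb"))
print(ray(m,276.1,86.6,.016),ray(m,276.1,72.6,.016),ray(m,262,86,.016),ray(m,290.1,86,.016))
to(.5255,-.2405,.05,0)
E
```

```text
[ 0.5259 -0.2391  0.016 ] [ 0.526 -0.228  0.016] [ 0.5139 -0.2386  0.016 ] [ 0.5378 -0.2387  0.016 ]
t 9.2 p [ 0.5248 -0.3389  0.1479] F [-0.104  -0.066  -1.6187] w 0.7102829618867504 jawang -0.24580799228213737 toolx [-0.0003  0.0009 -1.    ]
turn [-0.2458 -0.0509  0.0149] (alt [179.7542   0.0233   0.0799] )
shift cm [ 9.7882  0.0733 -9.8392] j7 47.60270559947671 j [ 10.5897  32.4718  25.9361 108.8396 -20.1086  43.2134  47.6027]
```

Emit:
apply_moves(rows=[0,0,-4,0,0,0,0.6,1,0.15,-4,0,0,0,0.6,3,0,-2,0,0,0,0.6,4,0,0,0,0,0,0.6,4,0,0,0,0,0,0.6,2,0,0,0,0,0,0.6,0,0,0,0,0,0,0.6])

```text
t: 9.9
position: [0.5255, -0.2372, 0.0055]
tcp_rot: [-118.8, 89.7, 151.1]
contact_force: [-0.6, -1.1, -0.7]
gripper_width: 0.714
```

```bash
python3 -c "
from fit import *
to(.526,-.240,-.004,0)"
```

```text
t 9.9 p [ 0.5255 -0.2372  0.0055] F [-0.5863 -1.1398 -0.6881] w 0.7140513218816391 jawang -0.11723446942795043 toolx [-0.0044  0.0024 -1.    ]
turn [-0.1175 -0.1395  0.253 ] (alt [179.8819   0.3971   0.219 ] )
shift cm [0.9454 0.048  0.2802] j7 46.65428228350017 j [  7.5672  41.0191  16.7805 119.4791 -28.3725  23.5957  46.6543]
```

Emit:
apply_moves(rows=[0,0,0,0,0,0,0.6,0,0,0,0,0,0,0.6])

```text
t: 10.1
position: [0.5278, -0.2396, 0.0092]
tcp_rot: [71.9, 89.9, -18.3]
contact_force: [0.2, -1.0, -1.6]
gripper_width: 0.709
```

Emit:
apply_moves(rows=[0.6,-0.15,0,0,0,0,0.6,0.5,0,0,0,0,0,0.6,0.2,0,0,0,0,0,0.6,0,0,0,0,0,0,0.6,0,0,0,0,0,0,0.6])

```text
t: 10.6
position: [0.5255, -0.2396, -0.0042]
tcp_rot: [122.3, 89.9, 32.1]
contact_force: [-2.4, 1.9, 12.2]
gripper_width: 0.714
```

Emit:
apply_moves(rows=[0,0,0,0,0,0,1,0,0,0,0,0,0,1,0,0,0,0,0,0,1,0,0,0,0,0,0,1,-2,0,0,0,0,0,1,-4,0,0,0,0,0,1,-4,0,2,0,0,0,1,-4,0,3,0,0,0,1,-2,0,3,0,0,0,1,0,0,0,0,0,0,1,0,0,0,0,0,0,1])

```text
t: 11.7
position: [0.5248, -0.32, 0.1549]
tcp_rot: [94.8, 90.0, 4.5]
contact_force: [-0.4, 1.5, -0.2]
gripper_width: 0.999
```

```bash
python3 -c "
from fit import *
to(.464,-.0717,-.02,0)
m,im=shot('w7')
p=(.526,-.2395)
q,f=fitreel(im,m,*p,.016,.024,.033);print(q,f)
draw(im,m,[(*q,.040,.033),(*q,.040,.012),(*p,.016,.011)],'w7f',(120,0,460,260),2.3)
"
```

```text
t 11.7 p [ 0.5248 -0.32    0.1549] F [-0.4434  1.4614 -0.1897] w 0.9985184263725424 jawang -0.3141050618882503 toolx [ 0.0006  0.     -1.    ]
turn [-0.3141 -0.003  -0.0363] (alt [179.6859  -0.0568   0.0046] )
shift cm [ 17.4923  -6.0825 -24.8286] j7 46.120345062072566 j [  8.3085  31.3982  26.7354 109.8901 -20.0294  43.2641  46.1203]
[ 0.5265 -0.2403] -22.63235092163086
```

View pics/w7f.png

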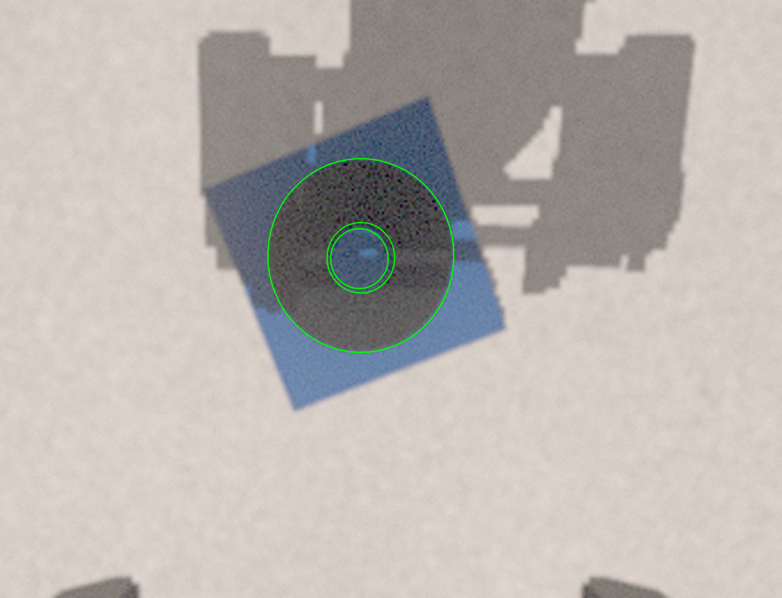

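Emit:
apply_moves(rows=[0,1.2,-4.8,0,0,0,1,0,1.2,-4.8,0,0,0,1,0,1.2,-4.8,0,0,0,1,0,1.2,-4.8,0,0,0,1,0,1.2,-4.8,0,0,0,1,0,1.3,-4.8,0,0,0,1,3,1.3,-4.8,0,0,0,1,3,1.3,-4.8,0,0,0,1,3,0,0,0,0,0,1,0,0,0,0,0,0,1,0,0,0,0,0,0,1,0,0,0,0,0,0,1])

```text
t: 12.95
position: [0.6222, 0.0492, 0.0742]
tcp_rot: [64.8, 89.9, -25.6]
contact_force: [-0.1, -0.0, 1.1]
gripper_width: 1.002
```

```bash
python3 -c "
from fit import *
m,im=shot('w8')
q,f=fitreel(im,m,.624,.0684,0,.022,.027);print(q,f)
draw(im,m,[(*q,.022,.027),(*q,.022,.012)],'w8f',(130,50,430,280),2.6)
to(*q,-.02,0)
"
```

```text
[0.6253 0.0726] -58.93128204345703
t 13.0 p [0.6225 0.0493 0.0745] F [ 0.8422 -0.5229 -0.1593] w 0.9978933021945366 jawang -0.35410898995669693 toolx [ 0.0016 -0.0001 -1.    ]
turn [-0.3541  0.0067 -0.0931] (alt [179.6458  -0.1459  -0.0105] )
shift cm [ 9.4512  0.287  -2.3373] j7 15.613138740523095 j [-25.6306  38.0568  24.5344 111.9266 -26.1963  35.3954  15.6131]
```

View pics/w8f.png

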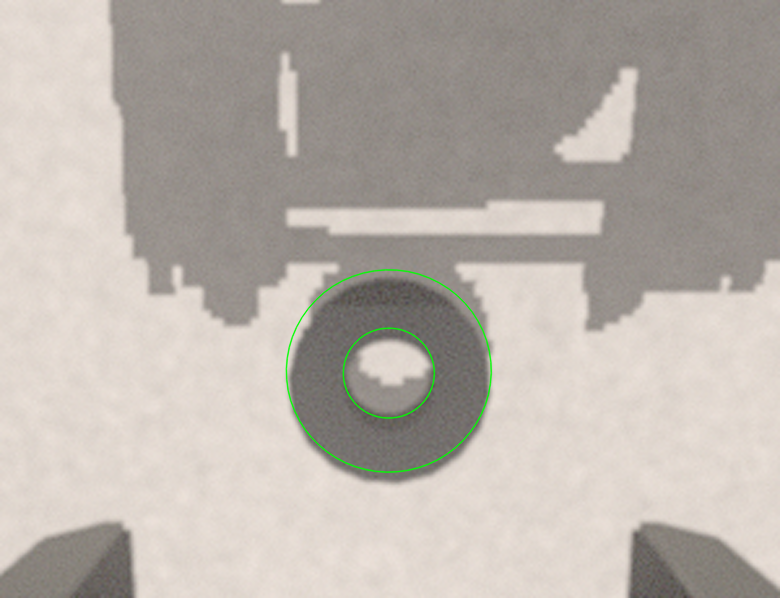

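Emit:
apply_moves(rows=[2,0.3,-2.1,0.3,0,0,1,3,0,0,0,0,0,1,2,0,0,0,0,0,1,1,0,0,0,0,0,1,0.8,0,0,0,0,0,1,0.6,0,0,0,0,0,1,0,0,0,0,0,0,1,0,0,0,0,0,0,1])

```text
t: 13.8
position: [0.6255, 0.0714, -0.0202]
tcp_rot: [98.5, 90.0, 7.9]
contact_force: [-0.4, 0.2, -0.0]
gripper_width: 1.002
```

Emit:
apply_moves(rows=[0,0,0,0,0,0,0.5,0,0,0,0,0,0,0.5,0,0,0,0,0,0,0.5,0,0,0,0,0,0,0.5,0,0,0,0,0,0,0.5,0,0,0,0,0,0,0.5,0,0,0,0,0,0,0.5], squeeze=30)

```text
t: 14.5
position: [0.625, 0.0715, -0.0209]
tcp_rot: [-91.0, 90.0, 178.5]
contact_force: [-0.4, -0.7, 0.4]
gripper_width: 0.566
```

```bash
python3 -c "
from fit import *
m,im=shot('w9')
to(.6257,.0705,-.02,0)
draw(im,m,[(.6257,.0705,.022,.027),(.6257,.0705,.022,.012)],'w9f',(130,50,430,340),2)
"
```

```text
t 14.55 p [ 0.625   0.0715 -0.0208] F [-0.6842  0.24    0.9638] w 0.5635374756024927 jawang -0.5516184981137542 toolx [-0.0001  0.     -1.    ]
turn [-0.5516 -0.0005  0.0045] (alt [179.4484   0.007    0.0008] )
shift cm [-0.0844  0.0672  0.0993] j7 17.537674662710117 j [-23.5352  45.6596  18.4777 113.1803 -31.1163  26.0191  17.5377]
```

View pics/w9f.png

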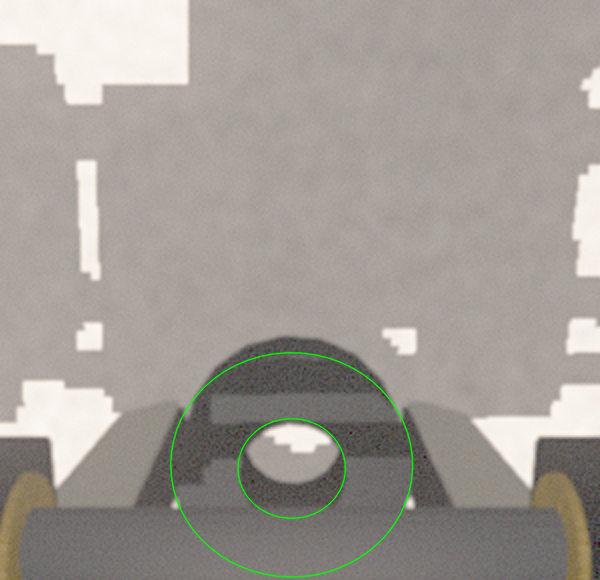

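Emit:
apply_moves(rows=[-1,0,0,0,0,0,0.4,-3,0,0,0,0,0,0.4,-4,0,0,0,0,0,0.4,-4,0,0,0,0,0,0.4,-4,0,0,0,0,0,0.4,-2,0,0,0,0,0,0.4,0,0,0,0,0,0,0.4,0,0,0,0,0,0,0.4])

```text
t: 15.35
position: [0.6248, 0.0718, 0.1593]
tcp_rot: [149.4, 90.0, 58.9]
contact_force: [0.3, 0.6, -2.2]
gripper_width: 0.566
```

```bash
python3 -c "
from fit import *
m,im=shot('w10')
to(.6257,.0705,-.02,0)
s,p,R=pose()
draw(im,m,[(p[0],p[1]-.001,p[2]+.0209+.022,.027),(p[0],p[1]-.001,p[2]+.0209+.022,.012)],'w10f',(130,150,430,400),2.3)
m,im=shot('s10','side')
u=proj(m,p)[0].astype(int);print(u)
draw(im,m,[(p[0],p[1]-.001,p[2]+.0209+.022,.027),(p[0],p[1]-.001,p[2]+.0209,.027)],'s10f',(u[0]-60,u[1]-60,u[0]+60,u[1]+40),5)
"
```

```text
t 15.4 p [0.6243 0.0717 0.1584] F [-0.5703 -0.208  -1.9236] w 0.5622455319311258 jawang -0.5303981706352966 toolx [-0.0012  0.0001 -1.    ]
turn [-0.5304 -0.0031  0.0664] (alt [179.4696   0.104    0.0049] )
shift cm [17.8426  0.1377  0.1222] j7 10.134960597458083 j [-31.2255  32.6691  29.8672 107.9598 -22.2561  45.2482  10.135 ]
[261 154]
```

View pics/w10f.png

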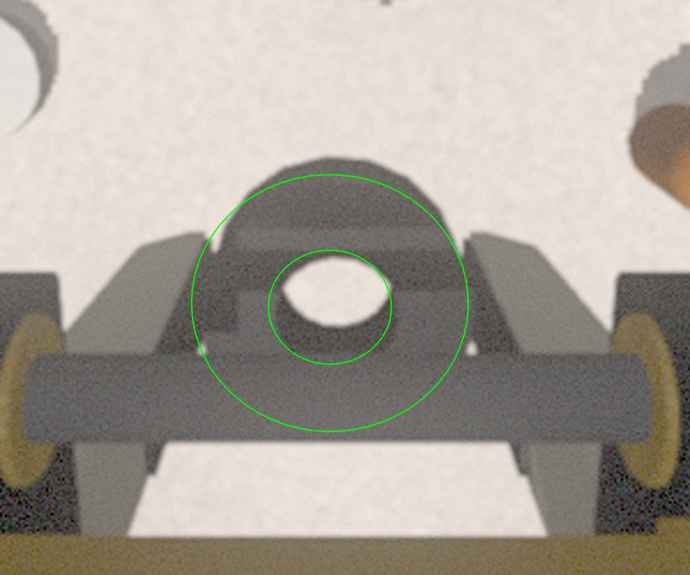

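View pics/s10f.png

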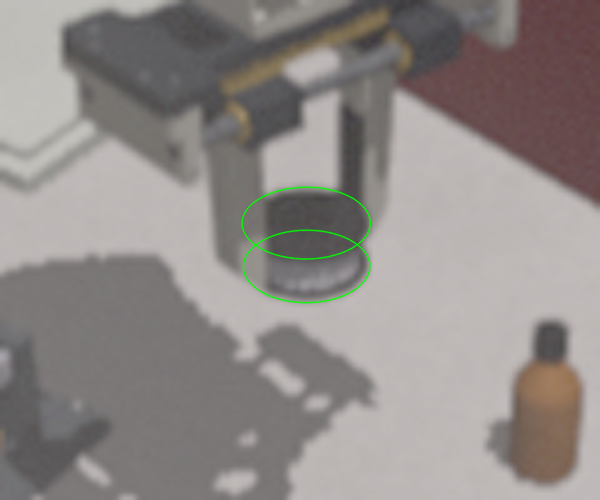

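Emit:
apply_moves(rows=[0,0,0,-0.5,0,0,0.4,0,-1.4,4.4,0,0,0,0.4,0,-1.4,4.4,0,0,0,0.4,0,-1.4,4.4,0,0,0,0.4,0,-1.4,4.4,0,0,0,0.4,0,-1.4,4.4,0,0,0,0.4,0,-1.4,4.6,0,0,0,0.4,0,-1.4,4.6,0,0,0,0.4,5,0,0,0,0,0,0.4,4,0,0,0,0,0,0.4,0,0,0,0,0,0,0.4,0,0,0,0,0,0,0.4])

```text
t: 16.65
position: [0.5262, -0.2406, 0.0687]
tcp_rot: [-103.0, 89.9, 166.9]
contact_force: [-0.3, 0.2, -1.1]
gripper_width: 0.569
```

Emit:
apply_moves(rows=[0,0,0,0,0,0,0.4])

```text
t: 16.75
position: [0.5277, -0.2408, 0.0706]
tcp_rot: [62.8, 89.9, -27.2]
contact_force: [0.0, -0.1, -0.4]
gripper_width: 0.564
```

```bash
python3 -c "
from fit import *
to(.526,-.240,.022,0)
"
```

```text
t 16.75 p [ 0.5277 -0.2408  0.0706] F [ 0.036  -0.0963 -0.4069] w 0.5640815584606551 jawang -0.030657498396244525 toolx [ 0.0015 -0.0008 -1.    ]
turn [-0.0307  0.0447 -0.0868] (alt [179.9692  -0.1364  -0.0702] )
shift cm [ 4.8575 -0.1679 -0.0813] j7 44.94550192719283 j [  3.835   35.7818  22.584  117.8314 -25.8157  31.0184  44.9455]
```

Emit:
apply_moves(rows=[2.5,-0.1,-0.05,0,0,0,0.4,1.5,0,0,0,0,0,0.4,0.6,0,0,0,0,0,0.4,0.2,0,0,0,0,0,0.4,0,0,0,0,0,0,0.4,0,0,0,0,0,0,0.4])

```text
t: 17.35
position: [0.5265, -0.2401, 0.0222]
tcp_rot: [69.3, 89.9, -20.7]
contact_force: [-0.1, -0.1, -1.5]
gripper_width: 0.567
```

Emit:
apply_moves(rows=[0.25,0,0,0,0,0,0.4,0,0,0,0,0,0,0.4,0,0,0,0,0,0,0.4])

```text
t: 17.65
position: [0.5264, -0.2401, 0.0191]
tcp_rot: [74.8, 89.9, -15.2]
contact_force: [1.1, -0.1, 4.9]
gripper_width: 0.564
```

Contact force is 5 N. Releasing, retreating and looking.

Emit:
apply_moves(rows=[0,0,0,0,0,0,1,0,0,0,0,0,0,1,0,0,0,0,0,0,1,0,0,0,0,0,0,1,0,0,0,0,0,0,1,-4,0,0,0,0,0,1,-4,0,2,0,0,0,1,-4,0,3,0,0,0,1,-1,0,3,0,0,0,1,0,0,0,0,0,0,1,0,0,0,0,0,0,1])

```text
t: 18.75
position: [0.5254, -0.32, 0.1486]
tcp_rot: [160.4, 90.0, 70.3]
contact_force: [1.1, 0.5, -0.7]
gripper_width: 1.0
```

```bash
python3 -c "
from fit import *
to(.466,-.092,.06,0)
m,im=shot('w11')
q,f=fitreel(im,m,.526,-.24,.040,.022,.027);print(q,f)
q2,f=fitreel(im,m,.526,-.24,.016,.024,.033);print(q2,f)
draw(im,m,[(*q,.062,.027),(*q,.062,.012),(*q2,.04,.033)],'w11f',(120,0,460,260),2.3)
"
```

```text
t 18.75 p [ 0.5254 -0.32    0.1486] F [ 1.069   0.5208 -0.7222] w 0.9997017895403872 jawang -0.10812143541239451 toolx [ 0.0001  0.0004 -1.    ]
turn [-0.1081 -0.0206 -0.0073] (alt [179.8919  -0.0115   0.0323] )
shift cm [  8.856   -5.9421 -22.7978] j7 47.26351643808081 j [  7.9827  32.0329  27.2953 110.1317 -21.0261  42.7599  47.2635]
[ 0.5277 -0.2457] -17.698516845703125
[ 0.5263 -0.2403] -23.237201690673828
```

View pics/w11f.png

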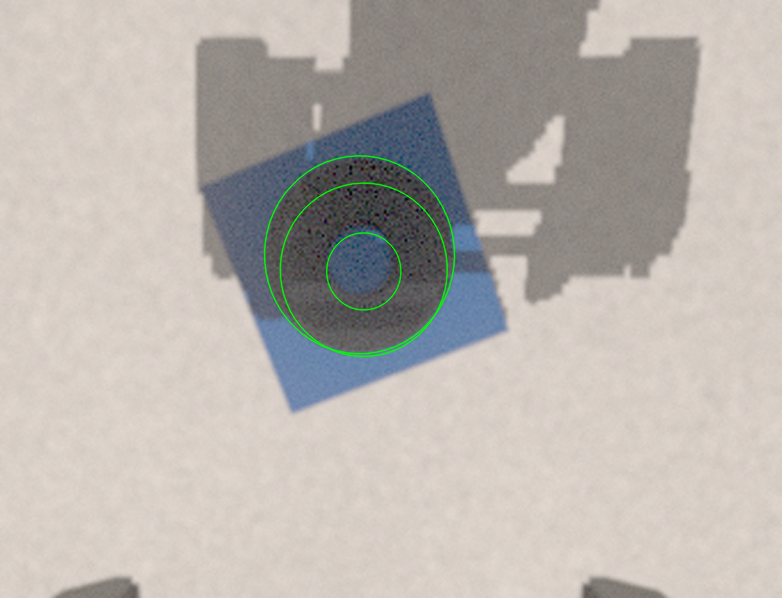

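```bash
python3 - <<'E'
import cv2,numpy as np
a=cv2.imread("pics/w11.png")[60:160,225:325].astype(float)
a=cv2.GaussianBlur(a,(0,0),0.7);a=np.clip((a/110.),0,1)**.5*255
cv2.imwrite("pics/w11z.png",cv2.resize(a.astype('uint8'),None,fx=6,fy=6,interpolation=cv2.INTER_CUBIC))
a=cv2.imread("pics/w7.png")[60:160,225:325].astype(float)
a=cv2.GaussianBlur(a,(0,0),0.7);a=np.clip((a/110.),0,1)**.5*255
E
python3 -c "
from fit import *
m,im=shot('s11','side');u=proj(m,[.526,-.24,.05])[0].astype(int);print(u)
draw(im,m,[(.526,-.240,.062,.027),(.5262,-.2403,.04,.033)],'s11f',(u[0]-50,u[1]-45,u[0]+50,u[1]+45),6)
"
```

```text
[330 295]
```

View pics/w11z.png

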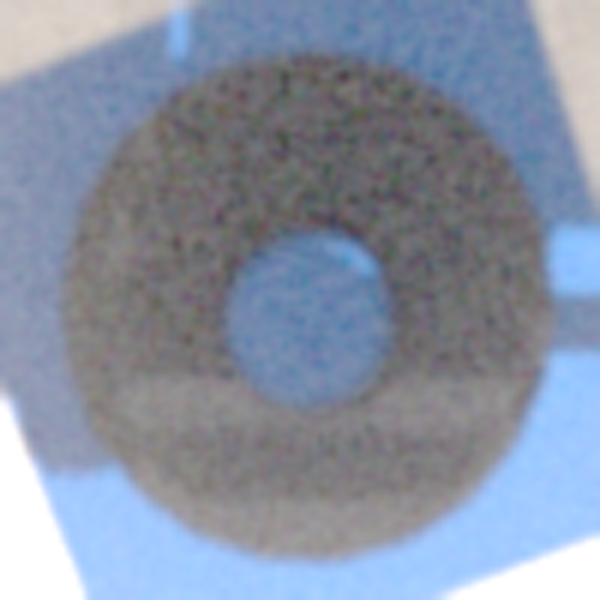

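View pics/s11f.png

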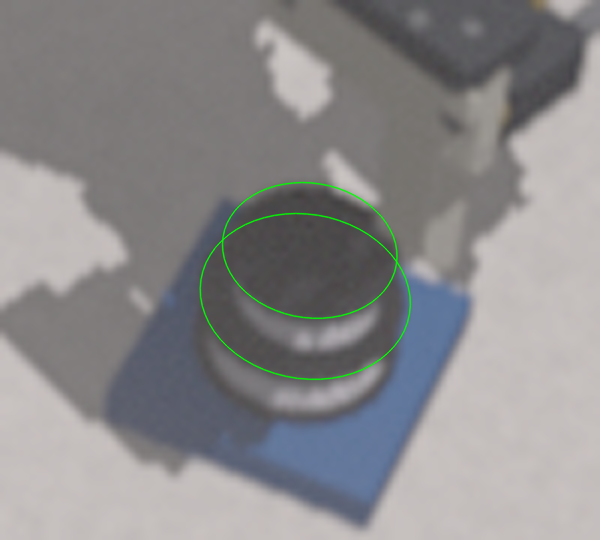

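Emit:
apply_moves(rows=[0,-1.2,-4.6,0,0,0,1,0,-1.2,-4.6,0,0,0,1,0,-1.2,-4.6,0,0,0,1,0,-1.2,-4.6,0,0,0,1,0,-1.1,-4.6,0,0,0,1,4,0,0,0,0,0,1,3,0,0,0,0,0,1,0,0,0,0,0,0,1,0,0,0,0,0,0,1,0,0,0,0,0,0,1])

```text
t: 19.85
position: [0.4672, -0.0904, 0.0795]
tcp_rot: [78.4, 90.0, -11.7]
contact_force: [0.5, -0.1, -0.3]
gripper_width: 0.999
```

```bash
python3 -c "
from fit import *
m,im=shot('w12')
q,f=fitreel(im,m,.466,-.0717,0,.020,.021);print(q,f)
draw(im,m,[(*q,.020,.021),(*q,.020,.012)],'w12f',(130,50,430,280),2.6)
to(*q,-.02,0)
"
```

```text
[ 0.4638 -0.0714] -58.51302719116211
t 19.9 p [ 0.4674 -0.0904  0.0797] F [0.3834 0.2501 1.4302] w 0.9967369947136286 jawang -0.10266385124393089 toolx [ 0.0014 -0.0001 -1.    ]
turn [-0.1027  0.008  -0.0776] (alt [179.8973  -0.1218  -0.0125] )
shift cm [ 9.9662 -0.3645 -1.9016] j7 33.66119555222333 j [-11.4431  29.9039  22.1516 130.61   -27.8244  23.7556  33.6612]
```

View pics/w12f.png

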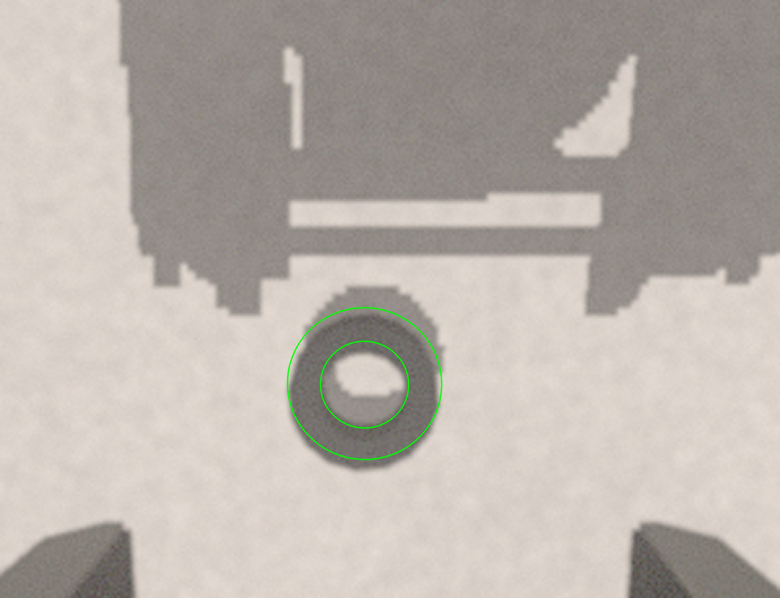

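Emit:
apply_moves(rows=[2,-0.35,-1.7,0,0,0,1,3,0,0,0,0,0,1,2,0,0,0,0,0,1,1.2,0,0,0,0,0,1,1,0,0,0,0,0,1,0.7,0,0,0,0,0,1,0,0,0,0,0,0,1,0,0,0,0,0,0,1])

```text
t: 20.7
position: [0.4637, -0.073, -0.0199]
tcp_rot: [83.7, 90.0, -6.4]
contact_force: [0.5, -1.1, -0.2]
gripper_width: 0.997
```

Emit:
apply_moves(rows=[0,0,0,0,0,0,0.35,0,0,0,0,0,0,0.35,0,0,0,0,0,0,0.35,0,0,0,0,0,0,0.35,0,0,0,0,0,0,0.35,0,0,0,0,0,0,0.35,0,0,0,0,0,0,0.35,0,0,0,0,0,0,0.35,0,0,0,0,0,0,0.35], squeeze=25)

```text
t: 21.6
position: [0.4634, -0.0729, -0.0204]
tcp_rot: [-114.3, 90.0, 155.7]
contact_force: [-0.3, 0.4, 0.8]
gripper_width: 0.444
```

```bash
python3 -c "
from fit import *
m,im=shot('w13')
to(.464,-.0731,-.02,0)
draw(im,m,[(.464,-.0731,.020,.021),(.464,-.0731,.02,.012)],'w13f',(130,50,430,340),2)
"
```

```text
t 21.65 p [ 0.4634 -0.0729 -0.0204] F [ 0.2777  0.3487 -0.5644] w 0.44582083006963824 jawang -0.04691472910582785 toolx [-0.  0. -1.]
turn [-0.0469 -0.0017  0.0023] (alt [179.9531   0.0036   0.0026] )
shift cm [-0.0365  0.0573  0.0248] j7 38.7574660389994 j [ -3.2032  39.8538   7.6139 133.766  -36.4306   8.2229  38.7575]
```

View pics/w13f.png

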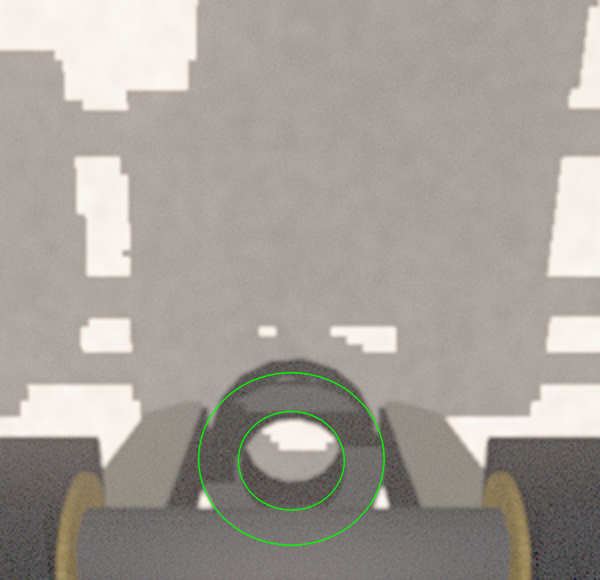

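Emit:
apply_moves(rows=[-1,0,0,0,0,0,0.3,-3,0,0,0,0,0,0.3,-4,0,0,0,0,0,0.3,-4,0,0,0,0,0,0.3,-3,0,0,0,0,0,0.3,0,1.5,4.2,0,0,0,0.3,0,1.6,4.2,0,0,0,0.3,0,1.6,4.2,0,0,0,0.3,0,1.55,4.1,0,0,0,0.3,3,0,0,0,0,0,0.3,0,0,0,0,0,0,0.3,0,0,0,0,0,0,0.3])

```text
t: 22.85
position: [0.5248, -0.2391, 0.0998]
tcp_rot: [-121.2, 89.9, 148.8]
contact_force: [-0.7, 0.4, -1.2]
gripper_width: 0.444
```

Emit:
apply_moves(rows=[0,0,0,0,0,0,0.3])

```text
t: 22.95
position: [0.5258, -0.239, 0.1007]
tcp_rot: [145.9, 90.0, 55.9]
contact_force: [-0.2, -0.1, -0.8]
gripper_width: 0.446
```

```bash
python3 -c "
from fit import *
to(.526,-.240,.046,0)
"
```

```text
t 22.95 p [ 0.5258 -0.239   0.1007] F [-0.1972 -0.0941 -0.7624] w 0.44589308699988134 jawang 0.012515105728163745 toolx [ 0.0003  0.0004 -1.    ]
turn [ 0.0125 -0.0241 -0.0163] (alt [-179.9875    0.0256   -0.0378] )
shift cm [5.4668 0.0186 0.1024] j7 45.229757267197435 j [  0.993   33.6555  26.5933 117.1101 -25.7668  34.8767  45.2298]
```

Emit:
apply_moves(rows=[3,0,0.1,0,0,0,0.3,1.5,0,0,0,0,0,0.3,0.7,0,0,0,0,0,0.3,0.3,0,0,0,0,0,0.3,0,0,0,0,0,0,0.3,0,0,0,0,0,0,0.3])

```text
t: 23.55
position: [0.5263, -0.241, 0.0455]
tcp_rot: [70.4, 89.9, -19.6]
contact_force: [-0.3, 1.4, -1.1]
gripper_width: 0.441
```

Emit:
apply_moves(rows=[0.3,0,0,0,0,0,0.3,0,0,0,0,0,0,0.3,0,0,0,0,0,0,0.3])

```text
t: 23.85
position: [0.5259, -0.2409, 0.0418]
tcp_rot: [87.8, 90.0, -2.3]
contact_force: [0.3, -0.6, -0.6]
gripper_width: 0.444
```

Emit:
apply_moves(rows=[0.1,0,-0.1,0,0,0,0.3,0,0,0,0,0,0,0.3,0,0,0,0,0,0,0.3])

```text
t: 24.15
position: [0.5259, -0.2409, 0.0416]
tcp_rot: [50.5, 89.9, -39.6]
contact_force: [-2.6, -1.2, 8.5]
gripper_width: 0.446
```

Emit:
apply_moves(rows=[0,0,0,0,0,0,1,0,0,0,0,0,0,1,0,0,0,0,0,0,1,0,0,0,0,0,0,1,0,0,0,0,0,0,1,-4,0,0,0,0,0,1,-4,0,2,0,0,0,1,-3,0,3,0,0,0,1,0,0,3,0,0,0,1,0,0,0,0,0,0,1,0,0,0,0,0,0,1])

```text
t: 25.25
position: [0.5253, -0.32, 0.1504]
tcp_rot: [-146.6, 90.0, 123.3]
contact_force: [1.2, 0.0, -0.4]
gripper_width: 0.997
```

```bash
python3 -c "
from fit import *
to(.56,.18,.15,0)
m,im=shot('w14')
a=cv2.imread('pics/w14.png')[60:160,225:325].astype(float)
P=(.526,-.24)
a=cv2.GaussianBlur(a,(0,0),0.7);a=np.clip((a/110.),0,1)**.5*255
cv2.imwrite('pics/w14z.png',cv2.resize(a.astype('uint8'),None,fx=6,fy=6,interpolation=cv2.INTER_CUBIC))
draw(im,m,[(*P,.082,.021),(*P,.082,.012),(*P,.016,.012)],'w14f',(180,20,370,220),3)
m,im=shot('s14','side');u=proj(m,[.526,-.24,.05])[0].astype(int)
draw(im,m,[],'s14f',(u[0]-50,u[1]-55,u[0]+50,u[1]+45),6)
m,im=shot('c14','scene');u=proj(m,[.526,-.24,.05])[0].astype(int)
draw(im,m,[],'c14f',(u[0]-50,u[1]-50,u[0]+50,u[1]+50),6)
"
```

```text
t 25.25 p [ 0.5253 -0.32    0.1504] F [ 1.2372  0.0221 -0.3769] w 0.9971104114595992 jawang -0.11343308130772092 toolx [-0.0003  0.0005 -1.    ]
turn [-0.1134 -0.0258  0.017 ] (alt [179.8866   0.0267   0.0405] )
shift cm [  0.04     3.4653 -49.9986] j7 48.826578514146135 j [  6.63    32.3056  29.4526 110.1127 -22.5307  43.3427  48.8266]
```

View pics/w14z.png

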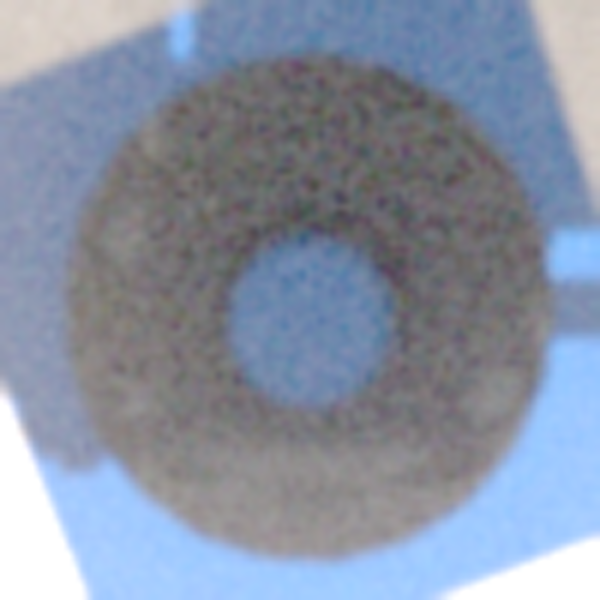

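View pics/w14f.png

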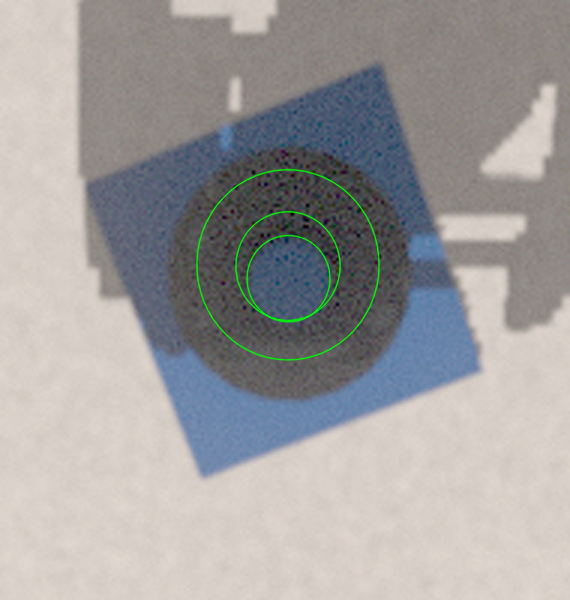

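View pics/s14f.png

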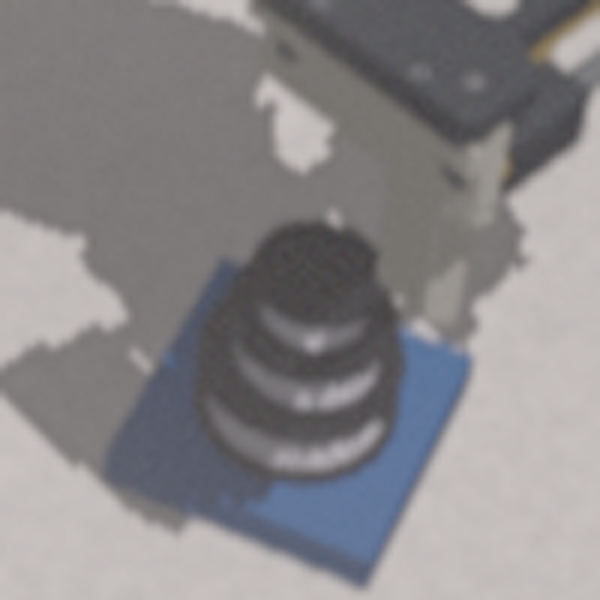

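View pics/c14f.png

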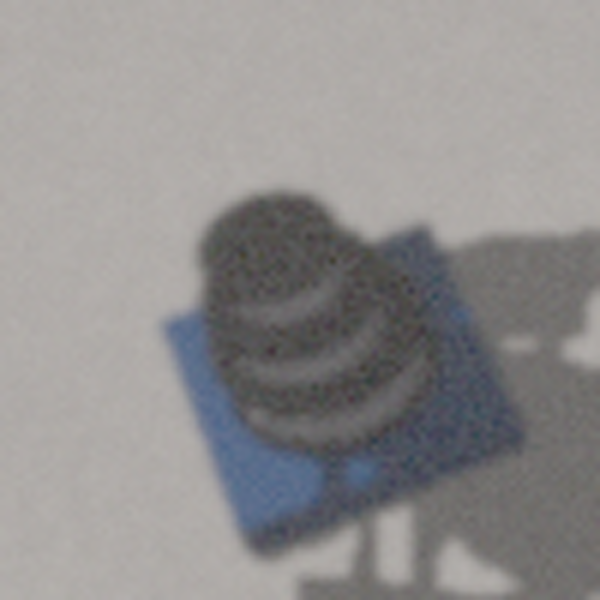

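Emit:
apply_moves(rows=[-0.5,0.4,-4.8,0,0,0,1,-0.5,0.4,-4.8,0,0,0,1,0,0.3,-4.8,0,0,0,1,0,0.3,-4.8,0,0,0,1,0,0.3,-4.8,0,0,0,1,0,0.3,-4.8,0,0,0,1,0,0.3,-4.8,0,0,0,1,0,0.3,-4.8,0,0,0,1,0,0.3,-4.8,0,0,0,1,0,0.3,-4.8,0,0,0,1,0,0,-3,0,0,0,1,0,0,0,-6,0,0,1])

```text
t: 26.6
position: [0.5566, 0.1972, 0.1593]
tcp_rot: [-123.8, 89.9, 152.7]
contact_force: [-0.8, -0.6, 0.5]
gripper_width: 0.996
```

Emit:
apply_moves(rows=[0,0,0,-6,0,0,1,0,0,0,-6,0,0,1,0,0,0,0,0,0,1,0,0,0,0,0,0,1,0,0,0,0,0,0,1])

```text
t: 27.1
position: [0.5579, 0.1903, 0.1605]
tcp_rot: [-99.8, 90.0, -171.9]
contact_force: [-0.6, 0.6, 0.2]
gripper_width: 1.0
```

```bash
python3 -c "
from fit import *
to(.56,.238,.16,18)
m,im=shot('w15')
draw(im,m,[(.56,.238,.122,.010),(.56,.238,.008,.007)],'w15f',(0,0,560,420),1.4)
"
```

```text
t 27.1 p [0.5579 0.1903 0.1605] F [-0.6421  0.5937  0.2012] w 0.9998106475791632 jawang 17.838243828525815 toolx [-0.0003 -0.     -1.    ]
turn [-0.1618 -0.0031  0.0181] (alt [179.8382   0.0284   0.0049] )
shift cm [ 0.0478  1.6744 -4.4722] j7 14.431480385018325 j [-43.3624  29.5475  27.9961 112.8567 -20.0998  42.3586  14.4315]
```

View pics/w15f.png

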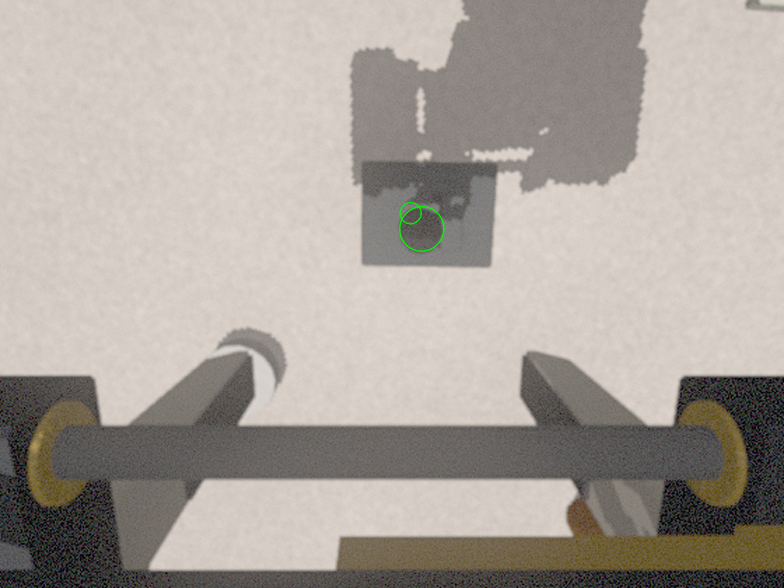

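```bash
python3 - <<'E'
from fit import *
m=pickle.load(open("pics/w15.pkl","rb"))
c=[ray(m,(u+.5)/1.4-.5,(v+.5)/1.4-.5,.008)[:2] for u,v in[(362,162),(497,165),(491,267),(362,265)]];c=np.array(c);print(c,np.degrees(np.arctan2(*(c[1]-c[0])[::-1])),np.degrees(np.arctan2(*(c[2]-c[3])[::-1])),np.linalg.norm(c[1]-c[0]),np.linalg.norm(c[2]-c[3]),np.degrees(np.arctan2(*(c[0]-c[3])[::-1])))
a=cv2.imread('pics/w15.png')[105:205,245:365].astype(float)
a=cv2.GaussianBlur(a,(0,0),0.6);a=np.clip((a/130.),0,1)**.5*255
cv2.imwrite('pics/w15z.png',cv2.resize(a.astype('uint8'),None,fx=6,fy=6,interpolation=cv2.INTER_CUBIC))
E
```

```text
[[0.5195 0.2594]
 [0.6044 0.2848]
 [0.6246 0.2202]
 [0.5397 0.1943]] 16.633374012355553 16.967192143687395 0.08863397864650858 0.08884392041401488 107.18143692941955
```

View pics/w15z.png

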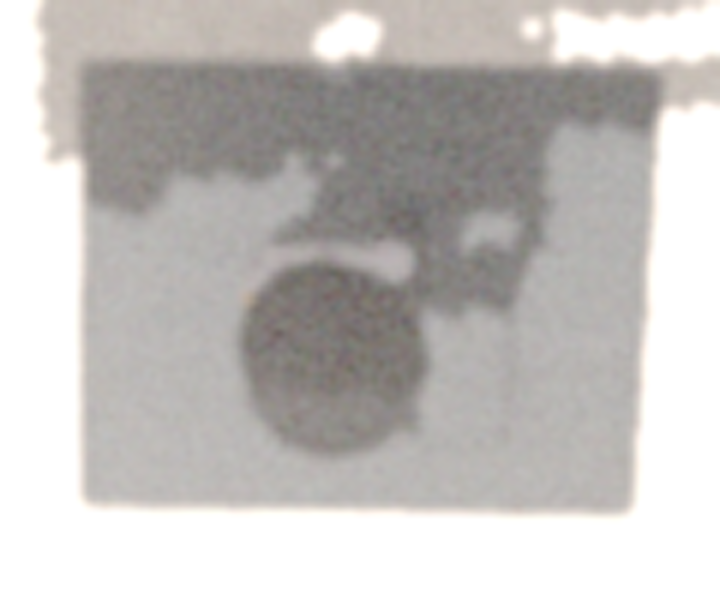

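```bash
python3 - <<'E'
from fit import *
m=pickle.load(open("pics/w15.pkl","rb"))
p=ray(m,300.1,164.0,.122);print(p)
b=np.array([np.cos(np.radians(16.8)),np.sin(np.radians(16.8))]);d=p[:2]-[.5721,.2397];print(d@b,d@[-b[1],b[0]])
to(p[0],p[1],.16,16.8)
E
```

```text
[0.5597 0.2374 0.122 ]
-0.012496079780299289 0.0013451441913756204
t 27.15 p [0.558  0.1902 0.1605] F [-0.8528 -0.0568  0.6674] w 1.0032081415532812 jawang 17.859208395100982 toolx [-0.0003 -0.0002 -1.    ]
turn [1.0592 0.004  0.0181] (alt [-178.9408   -0.0282    0.0062] )
shift cm [ 0.0487  1.5347 -4.4627] j7 14.45119275626623 j [-43.3588  29.5495  27.9989 112.8521 -20.0915  42.3606  14.4512]
```

Emit:
apply_moves(rows=[0,0,0,1.1,0,0,1,0,0.5,-2,0,0,0,1,0,1,-2.45,0,0,0,1,0,0,0,0,0,0,1,0,0,0,0,0,0,1,0,0,0,0,0,0,1])

```text
t: 27.75
position: [0.5596, 0.236, 0.1606]
tcp_rot: [-19.4, 90.0, -92.6]
contact_force: [0.2, -0.5, -0.6]
gripper_width: 1.0
```

```bash
python3 -c "
from fit import *
m,im=shot('w16')
to(.5597,.2374,.068,16.8)
draw(im,m,[(.5597,.2374,.122,.01)],'w16f',(130,80,430,330),2.4)
"
```

```text
t 27.8 p [0.5596 0.2359 0.1607] F [0.1979 0.373  0.584 ] w 0.9987823477020242 jawang 16.755732753991875 toolx [ 0.     -0.0005 -1.    ]
turn [-0.0443  0.0281  0.0059] (alt [179.9557   0.0092  -0.0441] )
shift cm [ 9.2714  0.0502 -0.1466] j7 9.742130693992932 j [-47.2532  30.7963  28.474  110.5862 -20.6609  43.6691   9.7421]
```

View pics/w16f.png

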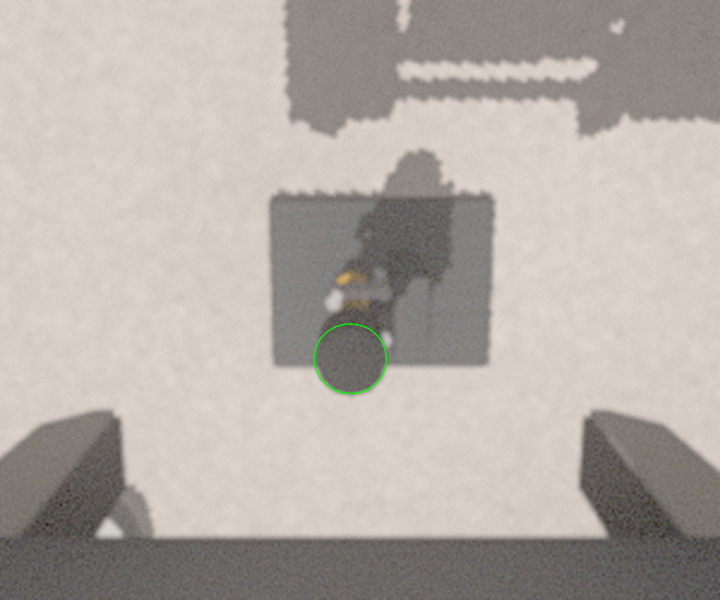

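Emit:
apply_moves(rows=[2,0.05,-0.15,0,0,0,1,2,0,0,0,0,0,1,2,0,0,0,0,0,1,1.5,0,0,0,0,0,1,1,0,0,0,0,0,1,0.75,0,0,0,0,0,1,0,0,0,0,0,0,1,0,0,0,0,0,0,1])

```text
t: 28.6
position: [0.56, 0.2385, 0.0685]
tcp_rot: [92.1, 90.0, 19.0]
contact_force: [-0.4, 0.5, 0.4]
gripper_width: 0.998
```

```bash
python3 -c "
from fit import *
m,im=shot('w17')
to(.5597,.2374,.068,16.8)
draw(im,m,[(.5597,.2374,.122,.01)],'w17f',(130,120,430,370),2.4)
m,im=shot('s17','side');u=proj(m,[.56,.238,.08])[0].astype(int)
draw(im,m,[],'s17f',(u[0]-50,u[1]-50,u[0]+50,u[1]+50),6)
"
```

```text
t 28.65 p [0.5601 0.2386 0.0687] F [ 0.3126  0.1475 -0.2841] w 1.0009609489225975 jawang 16.843933405333853 toolx [ 0.0009  0.0004 -1.    ]
turn [ 0.0439 -0.0067 -0.0532] (alt [-179.956     0.0836   -0.0105] )
shift cm [ 0.0735 -0.0747  0.1061] j7 13.929106694572184 j [-43.544   37.4942  23.0909 114.0996 -25.7527  33.3256  13.9291]
```

View pics/w17f.png

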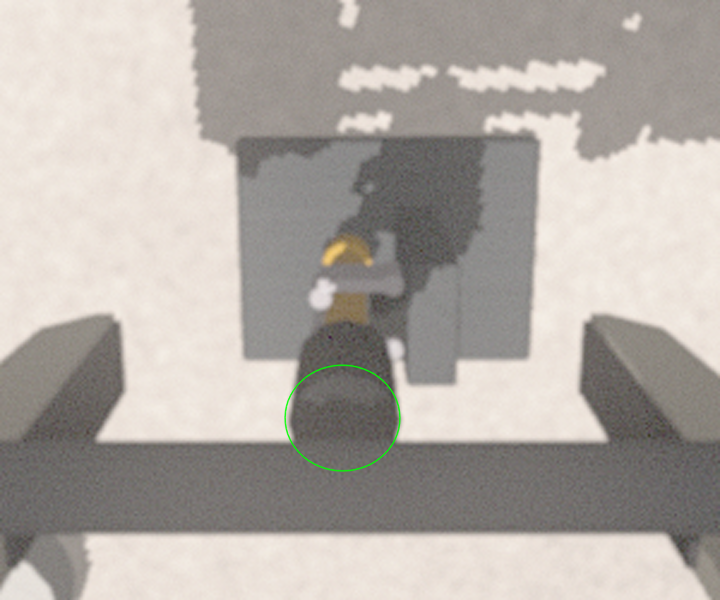

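View pics/s17f.png

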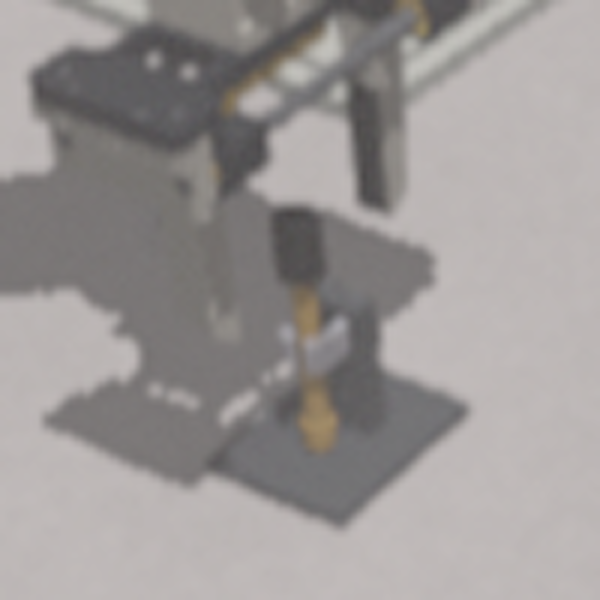

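Emit:
apply_moves(rows=[0,0,0.1,0,0,0,0.1,0,0,0,0,0,0,0.1,0,0,0,0,0,0,0.1,0,0,0,0,0,0,0.1,0,0,0,0,0,0,0.1,0,0,0,0,0,0,0.1,0,0,0,0,0,0,0.1,0,0,0,0,0,0,0.1,0,0,0,0,0,0,0.1,0,0,0,0,0,0,0.1,0,0,0,0,0,0,0.1], squeeze=60)

```text
t: 29.8
position: [0.5598, 0.2376, 0.0681]
tcp_rot: [-83.4, 90.0, -156.5]
contact_force: [-0.5, -0.3, -0.4]
gripper_width: 0.202
```

Emit:
apply_moves(rows=[0,0,0,0,0,0,0.1,0,0,0,0,0,0,0.1])

```text
t: 30.0
position: [0.5598, 0.2376, 0.0681]
tcp_rot: [-85.8, 90.0, -159.0]
contact_force: [-1.8, -1.0, 0.1]
gripper_width: 0.206
```

Emit:
apply_moves(rows=[0,-0.3,0,0,0,0,0.1,0,-0.3,0,0,0,0,0.1,0,-0.4,0,0,0,0,0.1])

```text
t: 30.3
position: [0.5557, 0.2363, 0.0693]
tcp_rot: [86.5, 89.4, 13.4]
contact_force: [12.5, 4.1, -2.0]
gripper_width: 0.206
```

Emit:
apply_moves(rows=[0,-0.5,0,0,0,0,0.1,0,-0.5,0,0,0,0,0.1,0,-0.5,0,0,0,0,0.1])

```text
t: 30.6
position: [0.5354, 0.2301, 0.0681]
tcp_rot: [-83.8, 90.0, -157.0]
contact_force: [1.2, -1.0, -0.5]
gripper_width: 0.205
```

Emit:
apply_moves(rows=[0,-0.5,0,0,0,0,0.1,0,-0.5,0,0,0,0,0.1,0,-0.5,0,0,0,0,0.1,0,-0.5,0,0,0,0,0.1,0,0,0,0,0,0,0.1,0,0,0,0,0,0,0.1])

```text
t: 31.2
position: [0.5168, 0.2246, 0.0681]
tcp_rot: [-22.1, 90.0, -95.2]
contact_force: [0.0, 0.0, -1.7]
gripper_width: 0.203
```

```bash
python3 -c "
from fit import *
to(.56,.238,.16,16.8)
m,im=shot('w18')
draw(im,m,[],'w18f',(130,120,430,370),2.4)
m,im=shot('s18','side');u=proj(m,[.56,.238,.08])[0].astype(int)
draw(im,m,[],'s18f',(u[0]-60,u[1]-50,u[0]+40,u[1]+50),6)
"
```

```text
t 31.2 p [0.5168 0.2246 0.0681] F [ 0.0042  0.0485 -1.6788] w 0.20288486307397086 jawang 16.853865835010303 toolx [-0. -0. -1.]
turn [0.0539 0.0007 0.0003] (alt [-179.9461   -0.0005    0.0012] )
shift cm [-9.1871  4.5191 -0.0384] j7 14.460091619193262 j [-44.2958  35.1992  22.339  119.9604 -26.3806  29.5411  14.4601]
```

View pics/w18f.png

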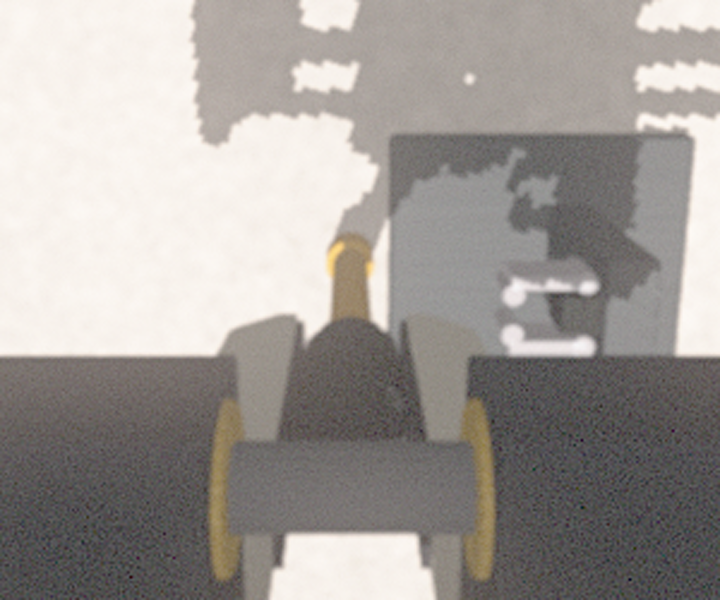

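View pics/s18f.png

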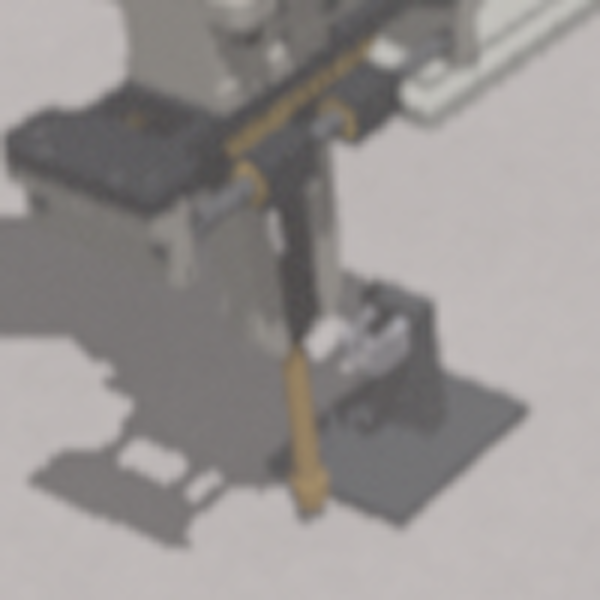

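```bash
python3 -c "
from fit import *
m=pickle.load(open('pics/w18.pkl','rb'))
P=np.array([.5168,.2246])
for off in [(0,0)]:
  print((proj(m,[[*P,.008],[*P,.022],[*P,.09]])-[130,120])*2.4)
im=cv2.imread('pics/w18.png')[:,:,::-1]
draw(im,m,[(*P,.008,.007),(*P,.022,.007),(*P,.094,.005)],'w18g',(215,180,335,280),6)
m=pickle.load(open('pics/s18.pkl','rb'));im=cv2.imread('pics/s18.png')[:,:,::-1]
u=proj(m,[*P,.04])[0].astype(int)
draw(im,m,[(*P,.008,.007),(*P,.022,.007),(*P,.06,.005),(*P,.094,.005)],'s18g',(u[0]-40,u[1]-40,u[0]+40,u[1]+40),7)
"
```

```text
[[347.2956 246.8771]
 [347.0872 259.3134]
 [345.6316 346.1706]]
```

View pics/w18g.png

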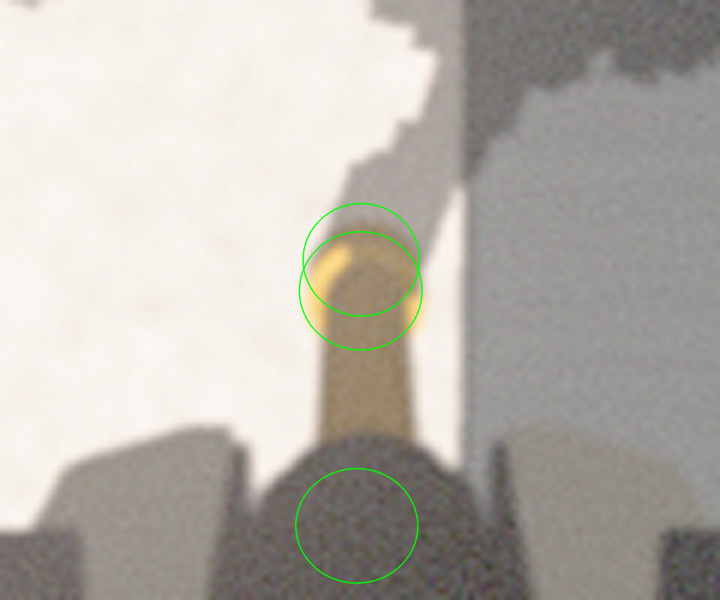

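View pics/s18g.png

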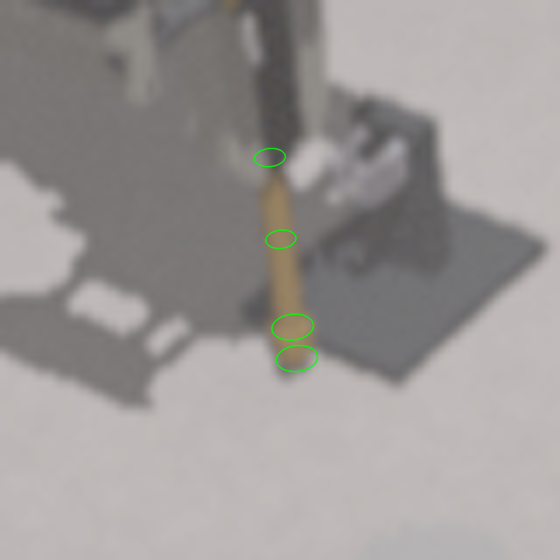

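Emit:
apply_moves(rows=[-1,0,0,0,0,0,0.1,-3,0,0,0,0,0,0.1,-4,0,0,0,0,0,0.1,-4,0,0,0,0,0,0.1,0,-0.6,2,0,0,0,0.1,0,-1,4,0,0,0,0.1,0,-1.1,4,0,0,0,0.1,0,-1.1,4,0,0,0,0.1,0,-1.1,4,0,0,0,0.1,0,-1.1,4,0,0,0,0.1,0,-1.1,4,0,0,0,0.1,0,-1.1,4,0,0,0,0.1])

```text
t: 32.5
position: [0.5253, -0.0881, 0.1889]
tcp_rot: [78.0, 90.0, 4.8]
contact_force: [0.0, -0.3, -1.6]
gripper_width: 0.206
```

Emit:
apply_moves(rows=[0,-1.1,4,0,0,0,0.1,0,-1.1,4,0,0,0,0.1,0,-1.1,4,0,0,0,0.1,0,-0.6,2,0,0,0,0.1,0,-0.3,1,0,0,0,0.1,0,0,0,0,0,0,0.1,0,0,0,0,0,0,0.1,0,0,0,0,0,0,0.1])

```text
t: 33.3
position: [0.529, -0.2402, 0.1881]
tcp_rot: [176.8, 89.9, 103.8]
contact_force: [-0.2, -1.2, -1.3]
gripper_width: 0.206
```

```bash
python3 -c "
from fit import *
to(.526,-.240,.16,None)
"
```

```text
t 33.3 p [ 0.529  -0.2402  0.1881] F [-0.1788 -1.2436 -1.3295] w 0.2058749764755088 jawang 16.977244172010757 toolx [-0.0002  0.0009 -1.    ]
shift cm [ 2.8095 -0.2783 -0.1016] j7 55.60240583431175 j [ -1.6098  27.1     29.6485 112.4621 -18.5997  45.1327  55.6024]
```

Emit:
apply_moves(rows=[1.5,-0.28,-0.1,0,0,0,0.1,1.3,0,0,0,0,0,0.1,0,0,0,0,0,0,0.1,0,0,0,0,0,0,0.1,0,0,0,0,0,0,0.1])

```text
t: 33.8
position: [0.5261, -0.2419, 0.1605]
tcp_rot: [45.5, 90.0, -27.7]
contact_force: [0.2, 0.1, -2.1]
gripper_width: 0.204
```

```bash
python3 -c "
from fit import *
to(.526,-.240,.0641,None)
for n in('side','scene','wrist'):
  m,im=shot(n+'19',n);u=proj(m,[.526,-.24,.09])[0].astype(int)
  draw(im,m,[(.526,-.24,.082,.021),(.526,-.24,.1,.007)],n+'19f',(u[0]-50,max(0,u[1]-50),u[0]+50,u[1]+50),5)
"; python3 -c "
import cv2,numpy as np
a=[cv2.imread(f'pics/{n}19f.png')[:390,:400] for n in('side','scene')]
cv2.imwrite('pics/x19.png',np.hstack(a))"
```

```text
t 33.8 p [ 0.5261 -0.2419  0.1605] F [ 0.2466  0.1175 -2.0971] w 0.2039815654057015 jawang 16.86487712395428 toolx [ 0.0004 -0.0002 -1.    ]
shift cm [ 9.641   0.0464 -0.1864] j7 57.1662250405936 j [ -0.3232  28.8922  28.3274 114.2266 -20.1863  41.6308  57.1662]
```

View pics/x19.png

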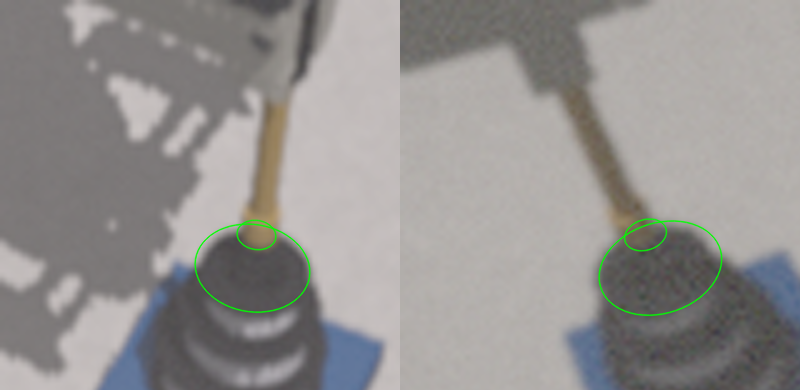

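View pics/wrist19f.png

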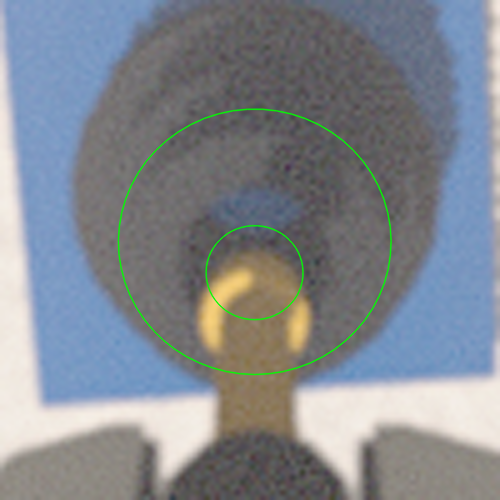

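Emit:
apply_moves(rows=[0.5,0.05,-0.18,0,0,0,0.1,0.8,0,0,0,0,0,0.1,0,0,0,0,0,0,0.1,0,0,0,0,0,0,0.1])

```text
t: 34.35
position: [0.5254, -0.24, 0.1467]
tcp_rot: [-117.7, 90.0, 169.1]
contact_force: [1.1, -0.9, -1.5]
gripper_width: 0.203
```

```bash
python3 -c "
from fit import *
to(.526,-.240,.0641,None)
m,im=shot('w20')
draw(im,m,[(.526,-.24,.082,.012)],'w20f',(205,130,345,270),4)
"
```

```text
t 34.35 p [ 0.5254 -0.24    0.1467] F [ 1.1272 -0.8549 -1.4771] w 0.20326013231052506 jawang 16.84866332025167 toolx [-0.0008  0.0001 -1.    ]
shift cm [8.2633 0.0606 0.0194] j7 57.71252195965112 j [  0.101   29.8402  27.583  115.0169 -20.9863  40.0013  57.7125]
```

View pics/w20f.png

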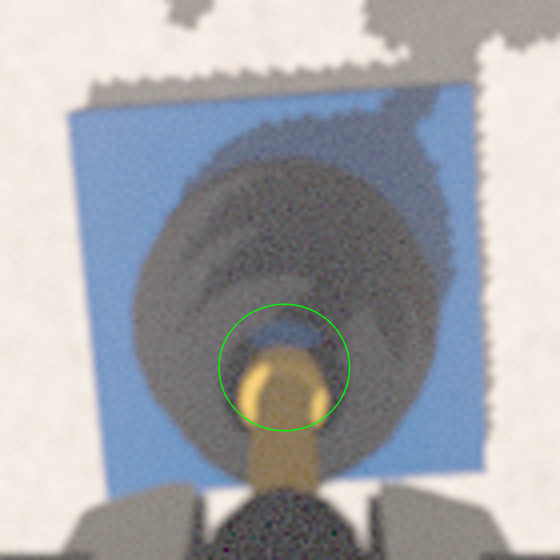

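Emit:
apply_moves(rows=[0.7,0.05,0,0,0,0,0.1,0.7,0,0,0,0,0,0.1,0.7,0,0,0,0,0,0.1,0.7,0,0,0,0,0,0.1,0,0,0,0,0,0,0.1])

```text
t: 34.9
position: [0.5255, -0.2396, 0.1179]
tcp_rot: [-124.7, 89.9, 162.1]
contact_force: [-0.1, 0.4, -0.3]
gripper_width: 0.205
```

Emit:
apply_moves(rows=[0.7,0,0,0,0,0,0.1,0.7,0,0,0,0,0,0.1,0.7,0,0,0,0,0,0.1,0.5,0,0,0,0,0,0.1,0,0,0,0,0,0,0.1])

```text
t: 35.4
position: [0.5258, -0.2397, 0.0923]
tcp_rot: [-125.2, 89.9, 161.7]
contact_force: [0.2, 0.7, -1.6]
gripper_width: 0.207
```

Emit:
apply_moves(rows=[0.5,0,0,0,0,0,0.1,0.5,0,0,0,0,0,0.1,0.4,0,0,0,0,0,0.1,0,0,0,0,0,0,0.1,0,0,0,0,0,0,0.1])

```text
t: 35.9
position: [0.5261, -0.24, 0.0791]
tcp_rot: [-107.4, 90.0, 179.4]
contact_force: [0.6, 0.1, -1.2]
gripper_width: 0.204
```

Emit:
apply_moves(rows=[0.3,0,0,0,0,0,0.1,0.3,0,0,0,0,0,0.1,0,0,0,0,0,0,0.1,0,0,0,0,0,0,0.1])

```text
t: 36.3
position: [0.5261, -0.2399, 0.0731]
tcp_rot: [-121.9, 90.0, 164.9]
contact_force: [0.1, 0.2, -0.9]
gripper_width: 0.203
```

Emit:
apply_moves(rows=[0.3,0,0,0,0,0,0.1,0.3,0,0,0,0,0,0.1,0,0,0,0,0,0,0.1,0,0,0,0,0,0,0.1])

```text
t: 36.7
position: [0.5261, -0.2399, 0.067]
tcp_rot: [-123.4, 90.0, 163.5]
contact_force: [0.5, 1.3, -0.7]
gripper_width: 0.205
```

Emit:
apply_moves(rows=[0.2,0,0,0,0,0,0.1,0.1,0,0,0,0,0,0.1,0,0,0,0,0,0,0.1,0,0,0,0,0,0,0.1])

```text
t: 37.1
position: [0.5262, -0.2399, 0.0642]
tcp_rot: [62.3, 90.0, -10.8]
contact_force: [-0.5, 0.0, -1.0]
gripper_width: 0.207
```

Emit:
apply_moves(rows=[0.1,0,0,0,0,0,0.1,0,0,0,0,0,0,0.1,0,0,0,0,0,0,0.1])

```text
t: 37.4
position: [0.5264, -0.2402, 0.064]
tcp_rot: [63.7, 89.9, -9.5]
contact_force: [-1.8, 0.4, 9.4]
gripper_width: 0.203
```

Emit:
apply_moves(rows=[0.1,0,0,0,0,0,0.1,0,0,0,0,0,0,0.1,0,0,0,0,0,0,0.1])

```text
t: 37.7
position: [0.5267, -0.2405, 0.0639]
tcp_rot: [65.8, 89.9, -7.4]
contact_force: [-3.8, 1.0, 19.3]
gripper_width: 0.205
```

Emit:
apply_moves(rows=[-0.15,0,0,0,0,0,0.1,0,0,0,0,0,0,0.1,0,0,0,0,0,0,0.6,0,0,0,0,0,0,0.6,0,0,0,0,0,0,0.6,0,0,0,0,0,0,0.6,0,0,0,0,0,0,0.6,0,0,0,0,0,0,0.6])

```text
t: 38.5
position: [0.5261, -0.2399, 0.0635]
tcp_rot: [-110.6, 90.0, 176.2]
contact_force: [0.2, -0.7, -0.3]
gripper_width: 0.593
```

Emit:
apply_moves(rows=[-2,0,0,0,0,0,0.6,-3,0,0,0,0,0,0.6,-4,0,0,0,0,0,0.6,-4,0,0,0,0,0,0.6,0,0,3,0,0,0,0.6,0,0,4,0,0,0,0.6,0,0,3,0,0,0,0.6,0,0,0,0,0,0,0.6,0,0,0,0,0,0,0.6])

```text
t: 39.4
position: [0.5546, -0.3358, 0.1932]
tcp_rot: [-132.8, 90.0, 154.0]
contact_force: [-0.3, 0.8, -0.1]
gripper_width: 0.597
```

```bash
python3 -c "
from fit import *
to(.526,-.240,.0641,None)
C=(.526,-.24)
for n in('side','scene','wrist'):
  m,im=shot(n+'21',n);u=proj(m,[.526,-.24,.07])[0].astype(int)
  draw(im,m,[(*C,.118,.010),(*C,.09,.01),(*C,.016,.033)],n+'21f',(u[0]-45,max(0,u[1]-50),u[0]+45,u[1]+50),4.4)
a=[cv2.resize(cv2.imread(f'pics/{n}21f.png'),(396,440)) for n in('side','scene')]
cv2.imwrite('pics/x21.png',np.hstack(a))"
```

```text
t 39.4 p [ 0.5546 -0.3358  0.1932] F [-0.3462  0.8008 -0.1074] w 0.5969642053886705 jawang 16.783462489965917 toolx [-0.0008  0.0004 -1.    ]
shift cm [12.9156  0.0356 -9.9952] j7 62.415547597121 j [  7.1344  31.506   29.4261 103.473  -19.5272  50.159   62.4155]
```

View pics/x21.png

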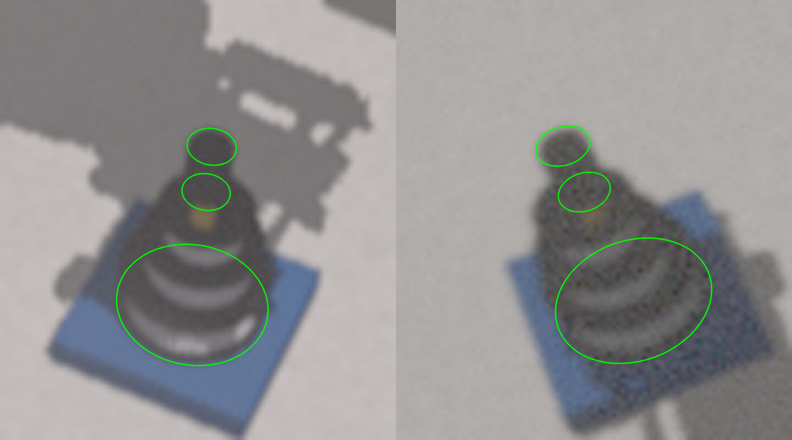

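View pics/wrist21.png

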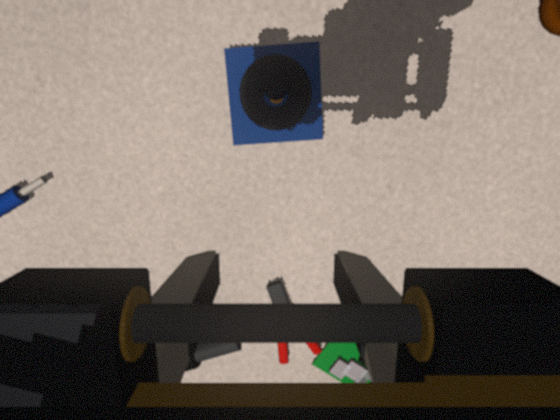

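View pics/scene21.png

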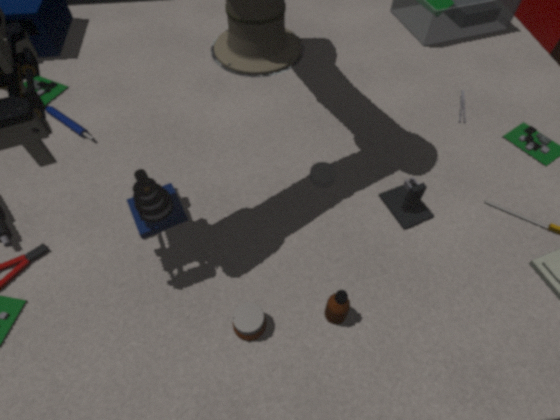

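```bash
python3 -c "
from rig import env
print(env.job_done(), env.observe()['t'])"
```

```text
the job is handed in; nothing more can be done
the job is handed in; nothing more can be done
```

The stack is built and locked: the large, medium and small reels sit on the stand over its hole. The spindle came out of its clip with a level pull of about 13 N and stands down through all three reels. I handed the job in at about 39.5 s, with the gripper clear of everything.

**Last checks**
- **Spindle:** it met the hole floor at a TCP height of 64.0 mm, against 64.1 mm expected for fully home. The push-down force was 9 N, then 19 N. Drawn at the home height, its grip matches the side and scene pictures, and it stands upright.
- **Reels:** all three look concentric with the hole to about 1–2 mm.
- **Bystanders:** in the last scene picture the tin, jar and bottle are at their starting pixels.

**What failed or disagreed**
- **First grasp:** the first close on the large reel missed, passing over the top of it without moving it. The real fingertips sit about 27 mm short of the reported TCP, so I felt downward and used lower TCP heights from then on.
- **Medium reel width:** it read about 52.5 mm between the jaws instead of 54 mm. It still lifted level and placed well.
- **Outline fit:** the automatic fit for the medium reel failed once it was stacked, being black on black. I judged that reel by eye from the side and wrist pictures.

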